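# Get the boxed-in oil bottle out of the reagent stand

### The arm

A 6-joint arm with a two-finger parallel gripper is mounted at the origin on a cart in front of the work surface, level with it; the furniture and walls round the work are solid. World frame = base frame: x ahead of the robot, y to its left, z up, the work surface at z = 0. Lengths are in m, angles in rad, forces in N, time in s.
With the tool pointing down it reaches from about 0.35 to 0.925 m from the base axis. Payload 6.4 kg.
Tool frame: the origin (TCP) lies at the very end of the fingers, on their centre line; the grasp point (between the pads) lies grip_depth behind it (grip_depth is the distance from the TCP to the grasp point, in m); z points along the fingers, y is the direction in which the jaws open and shut (so a half turn about z gives the same grasp; the last joint's range is limited). The gripper opens to 94 mm and grips with 3 to 60 N. Pads are 16 mm wide; open, the fingers measure 119 mm over their backs; the gripper's body (75 mm by 177 mm) begins 78 mm behind the grasp point.
Start: joints at [-1.452, 0.245, 1.558, -0, 1.339, -0.174], TCP at [0.188, -0.622, 0.205] pointing down, gripper open.
Joint ranges: [-3.13, 3.13], [-1.02, 2.26], [0.13, 2.54], [-0.95, 4.09], [0.21, 2.88], [-2.74, 2.74]. Speed limits (rad/s): [2.57, 2.57, 3.14, 3.14, 3.14, 3.14].

### API

Orientations are given as a unit quaternion [x, y, z, w].
In Python, from workcell import observe, snapshot, camera_info, job_done, silhouettes, landmark_of, grip_depth gives the robot as it stands.
- The arm moves only by the tool carry_out, never from a script. Its argument "moves" is one flat list of numbers, 4 for each row, row after row: the shift along the tool's x, y, z in mm, then the turn about the tool's z in rad. In form: [dx, dy, dz, turn, dx, dy, dz, turn, ...]. A call has exactly 8 rows; each row shifts and turns the commanded pose from where the row before left it, along the tool's axes as they then stand; what a row does not reach is not made up. A row lasts 1/8 s, in which the tool goes at most 62.5 mm and 10.7 degrees, less where a joint would pass 70% of its speed; a pose out of reach is approached as far as the arm can. A call is refused whole if a number of a shift passes 62.5 or a number of a turn 0.188, either way. A call with a gripper value outside its range is refused whole. "hand" is the closure, from -1 (fully open) to 1 (shut), set as the call begins (left out, the last holds). The fingers move at their own pace and stop on an object; "squeeze" is the grip in N (left out, the last holds). Time passes only in rows, so rows that do not move let the fingers close, or fill a call up. It gives the time, the measured TCP pose, the force and the opening at its end, in the units of the state.
- observe(): the state, without advancing time (a new reading comes with each control period).
- snapshot(name): name is "side" or "top"; returns the picture (384x512x3 uint8, red, green, blue); there is no depth.
- camera_info(name): a dict with "camera_matrix" (3x3 intrinsics, pixels), "k1" (the pictures are not rectified: a ray, as slopes to the right and down, at radius r is drawn at 1 + k1 r^2 times it, then the intrinsics apply), "camera_from_world" (4x4, takes a point from world to camera coordinates). Camera axes: x right, y up, looking along -z (the intrinsics and any distortion apply to the point x, -y, -z); pixel columns grow to the right and rows downward; lengths in m; the calibration is good to about 2 mm. A picture is of the moment at which its call begins. camera_info takes no time and is no camera call.
- job_done(): hands the job in, once; it reports no verdict.
Trained networks look in the newest picture that a camera, given by its name, has taken for a name from the list of things; names that differ only in an ending like _2 or _b are one class to them, and where a whole thing is asked for, a point or a joint stands for the part that bears it (a point fixed in the world has none). Each returns a list of dicts, best first, with "p" (0 to 1); they miss things now and then, are a little off and sometimes report something else, mostly with a low value. They report only what shows in the picture. A call takes as long as a camera call.
- silhouettes(camera, target): "mask" (384x512 bool, what is visible of it) and "centre" ([column, row] in pixels, amid what is visible of it).
- landmark_of(camera, target): "centre" ([column, row] in pixels: a listed point, or the origin of a listed thing).
The state is a dict: "t": time; "joint_pos": joint angles; "qd": joint speeds; "tau": joint torques, N m; "position": TCP position; "tcp_rot": TCP orientation; "ft_force": force on the tool from outside, world axes, zero at the start; "moment": the same for the moment, N m; "finger_gap": finger opening in m.
Only numpy, scipy, OpenCV 4.12 (cv2) and the standard library are available. Lean on these libraries where they do the work, as an engineer would, in place of code of your own. Each camera call takes 0.05 s, during which the arm holds its last target.

### The job

The small immersion oil bottle at the back of the blue reagent stand is wanted on the round green mat, but the two brown stain bottles and the yellow-lidded specimen cup box it in. First move those three into the grey tray, then stand the oil bottle on the white spot in the middle of the mat, and only then put the three back in the stand, each upright exactly where it stood at the start. Do not tip anything over or shift the timer, the culture dish and the tally counter.

Things in the scene. Friction and masses are not known exactly. Their poses are not given: they have to be found in the camera images.
- immersion_oil: the immersion oil bottle: small, cream-coloured round dropper bottle with a white cap, loose, 0.06 kg nominal; 35 mm across up to 56 mm high, then a cap 25 mm across to 71 mm and a bulb 14 mm across to 86 mm. Origin at the centre of its underside, z up. It starts at the back of the stand.
- stain_violet: stain bottle with a black cap: brown round dropper bottle, violet label, loose, 0.075 kg nominal; 44 mm across up to 70 mm high, then a cap 26 mm across to 88 mm and a bulb 14 mm across to 108 mm. Origin at the centre of its underside, z up.
- stain_iodine: stain bottle with a white cap: brown round dropper bottle, orange label, loose, 0.075 kg nominal; same shape and size as the one with the black cap (44 mm across to 70 mm high, cap 26 mm to 88 mm, bulb 14 mm to 108 mm). Origin at the centre of its underside, z up.
- specimen_cup: closed specimen cup with a yellow screw lid, loose, 0.05 kg nominal; wall tapering, at most 56 mm across, up to 60 mm high; lid 62 mm across from 61 mm to the top at 72 mm. Origin at the centre of its underside, z up.
- stand: blue reagent stand, fixed: base 160 mm (its x) by 210 mm (its y), floor 6 mm above the worktop; back board 45 mm high along its +x edge, side cheeks 17 mm high, open at -x. Origin: centre of its underside. White standing marks, (x, y) in its frame: oil bottle (30, 0) mm; the others (19, 64), (19, -64), (-34, 0) mm. All four things start on these marks, the three round the oil bottle in any order.
- tray: the grey holding tray, fixed, on the left or the right of the stand, changing places with the mat; 260 mm long (its x) by 130 mm wide (its y), walls 4 mm thick and 12 mm high, its floor at most 5 mm above the worktop. Origin at the centre of its underside. Empty at the start, room for three things in a row 85 mm apart.
- mat: the round green mat, fixed, on the other side of the stand; 90 mm across and 5 mm high, with a white spot 42 mm across in its middle. Origin at the centre of its underside.
- timer: bystander: flat white kitchen-type timer with three buttons, 64x60x19 mm, loose, at the left beyond the work. Origin at the centre of its underside.
- petri_dish: bystander: lidded round culture dish, 60 mm across, 14 mm high, loose, near the front edge at the left. Origin at the centre of its underside.
- tally_counter: bystander: grey round hand tally counter, 53x50x25 mm, loose, near the front edge at the right. Origin at the centre of its underside.

How it is judged:
By the outcome, as a careful person would: the job done as asked, in the order asked, and still so for the second after the job is handed in, with the robot touching nothing.
It also fails if it takes over 144 s, if anything falls off the work surface, if the arm or the gripper's body presses on something with over 40 N, if the wrist force passes 120 N, or if a joint passes its speed limit or range.

## Working session

There is one attempt and no reset: what is moved stays moved. The work goes in short steps, Python scripts to look and compute and a tool call to move; the robot and the scene stay as the last step left them, time stands still between calls to the robot, and variables do not carry over. Pictures are saved under pics/ and viewed, and the job is handed in when it is done.

Besides the shell and the picture viewer there is one more tool, called after "Call:" in YAML: its name, and indented under it one key for each argument. carry_out: Moves the arm, as the interface text tells. Its arguments: {"type":"object","properties":{"moves":{"type":"array","items":{"type":"number"}},"hand":{"type":"number"},"squeeze":{"type":"number"}},"required":["moves"]}

```bash
ls; mkdir -p pics
python3 - <<'E'
from workcell import *
import cv2
print(observe(), grip_depth if not callable(grip_depth) else grip_depth())
for n in("top","side"):
    im=snapshot(n); cv2.imwrite(f"pics/{n}0.png",im[:,:,::-1]); c=camera_info(n); print(n,c)
E
```

```text
pics
{'t': 0.0, 'joint_pos': array([-1.45209153e+00,  2.45784199e-01,  1.55898027e+00, -1.14518343e-06,
        1.33870330e+00, -1.74103402e-01]), 'qd': array([-0.0002652 , -0.00030917, -0.0001014 , -0.00044169, -0.0002548 ,
        0.00108469]), 'tau': array([-2.49651319e-03, -4.15846395e+01, -3.14595437e+01,  6.83488883e-02,
        3.33056005e-02, -1.45015683e-04]), 'position': array([ 0.18754966, -0.62173862,  0.20438262]), 'tcp_rot': array([ 9.89301595e-01,  1.45881719e-01,  2.54093993e-05, -9.37210861e-04]), 'ft_force': array([-0.51129892,  0.09363526,  0.41314624]), 'moment': array([-0.00986411, -0.02516582, -0.04521057]), 'finger_gap': 0.09363922451159855} 0.0188
top {'camera_matrix': array([[347.24035169,   0.        , 254.38406247],
       [  0.        , 347.24035169, 194.51570044],
       [  0.        ,   0.        ,   1.        ]]), 'k1': -0.09941489736986522, 'camera_from_world': array([[ 0.01486958, -0.99986497,  0.00699511,  0.01868197],
       [ 0.98934199,  0.01572583,  0.14475885, -0.49702761],
       [-0.14484931,  0.00476806,  0.98944224, -1.2042433 ],
       [ 0.        ,  0.        ,  0.        ,  1.        ]])}
side {'camera_matrix': array([[407.76510311,   0.        , 254.74423389],
       [  0.        , 407.76510311, 197.09222392],
       [  0.        ,   0.        ,   1.        ]]), 'k1': -0.069002310342637, 'camera_from_world': array([[-0.82770926, -0.56112356,  0.00614236,  0.4140067 ],
       [ 0.38071332, -0.55347874,  0.74075546, -0.19075888],
       [-0.41225568,  0.61546863,  0.67174669, -1.18658798],
       [ 0.        ,  0.        ,  0.        ,  1.        ]])}
```

View pics/top0.png

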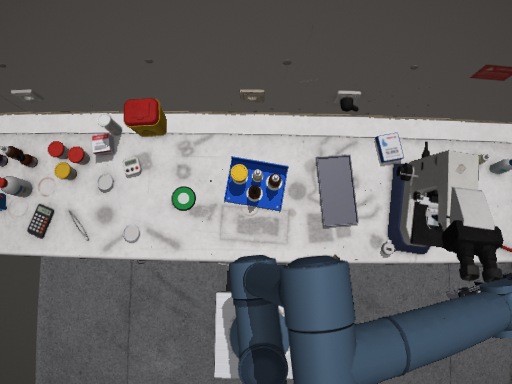

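View pics/side0.png

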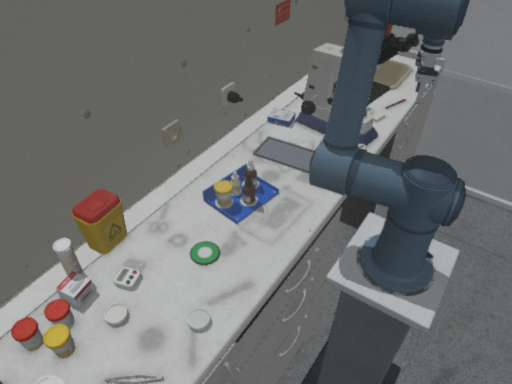

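```bash
cat > h.py <<'E'
from workcell import *
import numpy as np, cv2
from scipy.spatial.transform import Rotation as R
def proj(n,P):
    c=camera_info(n);P=np.atleast_2d(P);M=c["camera_from_world"]
    q=P@M[:3,:3].T+M[:3,3]; s=np.c_[q[:,0]/-q[:,2],-q[:,1]/-q[:,2]]
    r2=(s**2).sum(1,keepdims=True); s=s*(1+c["k1"]*r2)
    K=c["camera_matrix"]; return s@K[:2,:2].T+K[:2,2]
def ray(n,uv):
    c=camera_info(n);K=c["camera_matrix"];d=(np.array(uv)-K[:2,2])/K[0,0]
    s=d.copy()
    for _ in range(30): s=d/(1+c["k1"]*(s@s))
    M=c["camera_from_world"];Rm=M[:3,:3]
    return -Rm.T@M[:3,3], Rm.T@np.array([s[0],-s[1],-1])
def atz(n,uv,z):
    o,d=ray(n,uv); return (o+d*(z-o[2])/d[2])[:2]
def tri(u1,u2):
    A=[];b=[]
    for n,u in(("top",u1),("side",u2)):
        o,d=ray(n,u);d/=np.linalg.norm(d);P=np.eye(3)-np.outer(d,d);A.append(P);b.append(P@o)
    A=np.vstack(A);b=np.hstack(b);x=np.linalg.lstsq(A,b,rcond=None)[0]
    return x,np.abs(A@x-b).max()
E
python3 - <<'E'
from h import *
np.set_printoptions(precision=4,suppress=True)
for n in ["immersion_oil","stain_violet","stain_iodine","specimen_cup","stand","tray","mat","timer","petri_dish","tally_counter"]:
    a=landmark_of("top",n);b=landmark_of("side",n)
    print(n)
    for c,l in(("top",a),("side",b)):
        for k in l[:2]: print("  ",c,round(k["p"],2),np.array(k["centre"]),atz(c,k["centre"],0.006 if n in("immersion_oil","stain_violet","stain_iodine","specimen_cup") else 0))
    if a and b: print("  tri",tri(a[0]["centre"],b[0]["centre"]))
print(observe()['t'])
E
```

```text
immersion_oil
   top 0.52 [259.  174.7] [0.5753 0.0102]
   side 0.49 [235.7 189.5] [0.5731 0.0101]
  tri (array([0.5746, 0.0098, 0.0053]), np.float64(0.0008427797836914608))
stain_violet
   top 0.55 [251.3 191. ] [0.5139 0.0377]
   side 0.55 [247.2 199.3] [0.5115 0.0287]
  tri (array([0.51  , 0.0362, 0.0132]), np.float64(0.002738435710778697))
stain_iodine
   top 0.73 [274.7 184.4] [ 0.5399 -0.048 ]
   top 0.26 [184.8 197.2] [0.4871 0.281 ]
   side 0.7 [248.2 183.2] [ 0.5567 -0.0422]
  tri (array([ 0.5473, -0.0438,  0.0077]), np.float64(0.007552331629232356))
specimen_cup
   top 0.65 [241.1 173.6] [0.5784 0.0764]
   side 0.74 [221.5 200.6] [0.579 0.083]
  tri (array([0.5812, 0.0775, 0.0002]), np.float64(0.0015946726131024214))
stand
   top 0.6 [256.9 185.3] [0.5365 0.0174]
   side 0.62 [240.6 197.8] [0.5382 0.0299]
   side 0.5 [208.5 249.6] [0.4832 0.2718]
  tri (array([ 0.5417,  0.019 , -0.0108]), np.float64(0.003221181746906665))
tray
   top 0.75 [337.1 188.9] [ 0.5279 -0.2807]
   side 0.64 [290.3 155.1] [ 0.5228 -0.2781]
  tri (array([ 0.527 , -0.2824, -0.0041]), np.float64(0.0015727862035814777))
mat
   top 0.66 [182.7 196.4] [0.4908 0.2901]
   side 0.63 [207.8 251.3] [0.4808 0.2782]
   side 0.23 [197.8 319.5] [0.3577 0.4719]
  tri (array([0.4835, 0.285 , 0.0072]), np.float64(0.006066697446303004))
timer
   top 0.67 [255.7 184.2] [0.5405 0.0219]
   top 0.61 [132.3 165.3] [0.6058 0.4873]
   side 0.89 [128.2 278.4] [0.6028 0.4837]
  tri (array([ 0.7252,  0.1848, -0.3531]), np.float64(0.16595628843403049))
petri_dish
   top 0.5 [130.9 234.6] [0.3466 0.4757]
   side 0.59 [196.2 316.7] [0.3664 0.4679]
  tri (array([0.3517, 0.4728, 0.0184]), np.float64(0.005500657714893886))
tally_counter
   side 0.52 [361.3 149.5] [ 0.3103 -0.4715]
1.1
```

Run:
```python
import cv2,numpy as np
a=cv2.imread("pics/top0.png")[145:235,165:365]; b=cv2.imread("pics/side0.png")[130:270,180:330]
cv2.imwrite("pics/topz.png",cv2.resize(a,None,fx=4,fy=4,interpolation=cv2.INTER_CUBIC))
cv2.imwrite("pics/sidez.png",cv2.resize(b,None,fx=4,fy=4,interpolation=cv2.INTER_CUBIC))
```

```text
(no output)
```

View pics/topz.png

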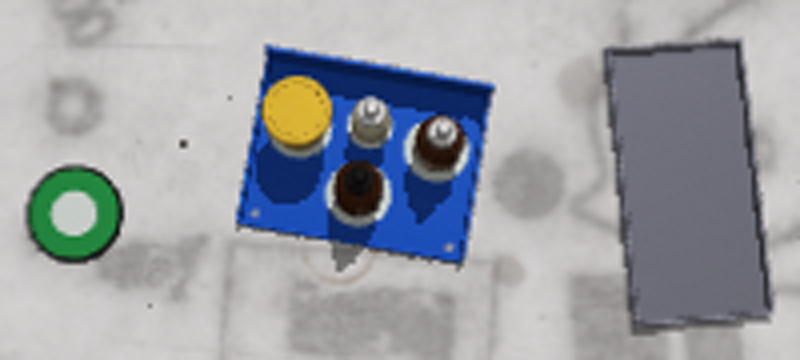

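View pics/sidez.png

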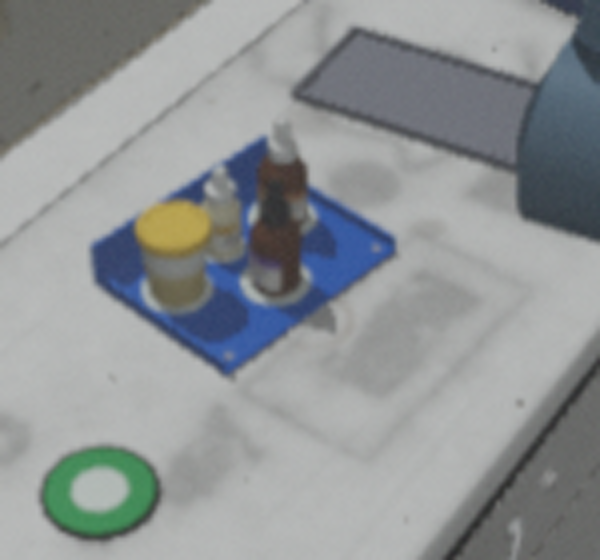

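```bash
cat > fit.py <<'E'
from h import *
from scipy.optimize import minimize
np.set_printoptions(precision=4,suppress=True)
im={n:cv2.imread(f"pics/{n}0.png") for n in("top","side")}
S=8
def box(x0,x1,y0,y1,z0,z1): return np.array([[x,y,z] for x in(x0,x1) for y in(y0,y1) for z in(z0,z1)])
def cyl(r,z): a=np.linspace(0,2*np.pi,48,endpoint=False); return np.c_[r*np.cos(a),r*np.sin(a),0*a+z]
def hullmask(pts,off):
    h=cv2.convexHull(np.float32((pts-off+0.5)*S-0.5)); m=np.zeros((140*S,200*S),np.uint8)
    cv2.fillConvexPoly(m,np.int32(np.round(h)),1); return m
def getmask(n,name,roi):
    hsv=cv2.cvtColor(im[n],cv2.COLOR_BGR2HSV); H,Sa,V=cv2.split(hsv)
    if name=="stand": m=(H>105)&(H<130)&(Sa>130)
    if name=="mat": m=(H>55)&(H<85)&(Sa>90)
    if name=="tray": m=(V<135)&(H>100)&(H<140)&(Sa<70)
    x0,y0,x1,y1=roi; o=np.zeros_like(m); o[y0:y1,x0:x1]=m[y0:y1,x0:x1]
    k,l,st,_=cv2.connectedComponentsWithStats(o.astype(np.uint8)); i=1+np.argmax(st[1:,4]); return l==i
models={"stand":np.vstack([box(-.08,.08,-.105,.105,0,.006),box(-.0,.08,-.105,.105,0,.017),box(.078,.08,-.105,.105,0,.045)]),
"tray":box(-.13,.13,-.065,.065,0,.012),"mat":np.vstack([cyl(.045,0),cyl(.045,.005)])}
rois={"stand":{"top":(215,150,295,215),"side":(200,160,282,228)},"mat":{"top":(165,180,205,215),"side":(185,235,225,270)},"tray":{"top":(310,150,365,235)}}
init={"stand":[.54,.018,-.15],"mat":[.484,.285,0],"tray":[.527,-.282,1.6-1.5708+1.5708-1.57+0.06]}
if __name__=="__main__":
  for name in models:
    for cams in ([["top"],["side"],["top","side"]] if name!="tray" else [["top"]]):
        masks={}
        for n in cams:
            m=getmask(n,name,rois[name][n]); ys,xs=np.nonzero(m)
            off=np.array([xs.min()-15,ys.min()-15])
            # hull of pixel corners
            p=np.vstack([np.c_[xs+a,ys+b] for a in(-.5,.5) for b in(-.5,.5)]).astype(float)
            masks[n]=(hullmask(p,off),off)
        def cost(v):
            c,s=np.cos(v[2]),np.sin(v[2]); P=models[name].copy(); P[:,:2]=P[:,:2]@np.array([[c,s],[-s,c]])+v[:2]
            return sum(np.count_nonzero(hullmask(proj(n,P),o)!=m)/m.sum() for n,(m,o) in masks.items())
        best=None
        v0=np.array(init[name])
        for _ in range(2):
            r=minimize(cost,v0,method="Nelder-Mead",options=dict(initial_simplex=np.vstack([v0]+[v0+np.eye(3)[i]*[.008,.008,.06] for i in range(3)]),xatol=1e-4,fatol=1e-5)); v0=r.x
        print(name,cams,r.x,r.fun)
E
python3 fit.py
```

```text
stand ['top'] [ 0.5394  0.0215 -0.158 ] 0.022977850649764486
stand ['side'] [ 0.5392  0.0201 -0.1431] 0.9579732491842077
stand ['top', 'side'] [ 0.54    0.0217 -0.1622] 0.9886096594212841
tray ['top'] [ 0.522  -0.2769  0.084 ] 0.03265090972983781
mat ['top'] [0.4847 0.288  0.026 ] 0.0795652948512382
mat ['side'] [0.4868 0.2853 0.0152] 0.18589642688493624
mat ['top', 'side'] [0.485  0.2876 0.0093] 0.2735644404899927
```

```bash
cat > ov.py <<'E'
from fit import *
def T(v,P):
    c,s=np.cos(v[2]),np.sin(v[2]);P=np.array(P,float).copy();P[:,:2]=P[:,:2]@np.array([[c,s],[-s,c]])+v[:2];return P
V={"stand":[.5394,.0215,-.158],"tray":[.522,-.2769,.084],"mat":[.4847,.288,0]}
if __name__=="__main__":
  F=5
  for n,(x,y,w,h) in {"top":(165,145,160,90),"side":(180,150,120,120)}.items():
    F=5
    a=cv2.resize(im[n][y:y+h,x:x+w],None,fx=F,fy=F,interpolation=cv2.INTER_NEAREST)
    def D(P,c):
        q=(proj(n,P)-[x,y]+.5)*F-.5; cv2.polylines(a,[np.int32(np.round(q))],True,c,1)
    for k,v in V.items():
        if k=="mat": D(T(v,cyl(.045,.005)),(0,0,255));D(T(v,cyl(.021,.005)),(0,0,255));continue
        hx,hy,zz=(.08,.105,.006) if k=="stand" else (.13,.065,.012)
        D(T(v,[[hx,hy,0],[hx,-hy,0],[-hx,-hy,0],[-hx,hy,0]]),(0,0,255))
        if k=="stand":
            D(T(v,[[hx,hy,.045],[hx,-hy,.045]]),(0,255,255))
            for m,zr in(((.03,0),[(.0175,0),(.0175,.056),(.0125,.071),(.007,.086)]),((.019,-.064),[(.022,0),(.022,.07),(.013,.088),(.007,.108)]),((-.034,0),[(.022,0),(.022,.07),(.013,.088),(.007,.108)]),((.019,.064),[(.031,.061),(.031,.072)])):
                for r,z in zr: D(T(v,cyl(r,z+.006)+[m[0],m[1],0]),(255,255,0))
    cv2.imwrite(f"pics/ov_{n}.png",a)
  # per-cam mask of side stand
  for n in("side",):
    for nm in("stand","mat"):
      m=getmask(n,nm,rois[nm][n]);ys,xs=np.nonzero(m);print(nm,xs.min(),xs.max(),ys.min(),ys.max(),m.sum())
E
python3 ov.py
```

```text
stand 218 277 179 222 667
mat 191 218 242 263 311
```

View pics/ov_top.png

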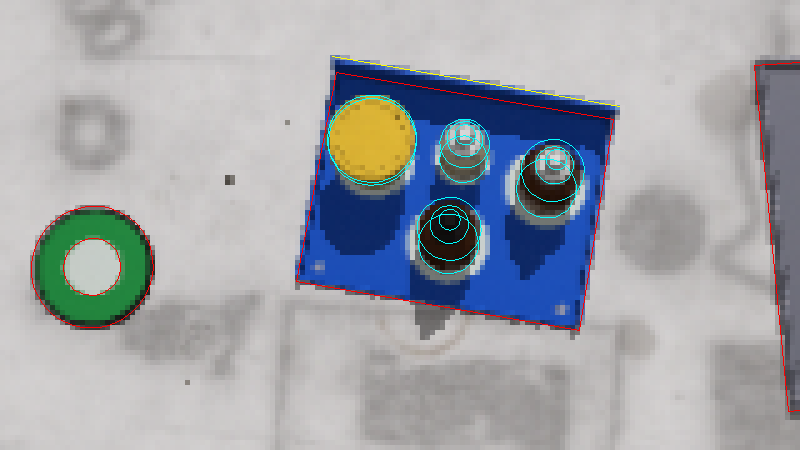

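View pics/ov_side.png

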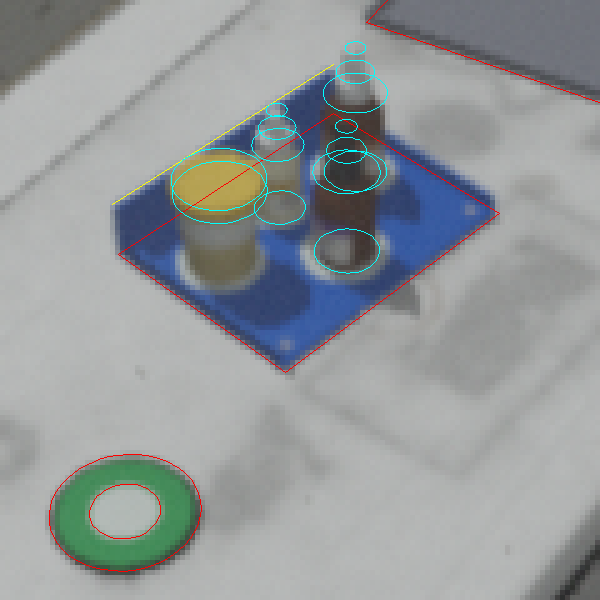

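```bash
cat > pl.py <<'E'
from h import *
import sys
def yaw_now(o): 
    x=R.from_quat(o["tcp_rot"]).apply([1,0,0]); return np.arctan2(x[1],x[0])
def plan(*legs):
    """legs: (x,y,z,yaw|None,nrows)"""
    o=observe(); p=o["position"].copy(); y=yaw_now(o); rows=[]
    for X,Y,Z,yw,n in legs:
        yw=y if yw is None else yw
        d=(np.array([X,Y,Z])-p)/n*1000; t=-(yw-y)/n
        for i in range(n):
            c,s=np.cos(y),np.sin(y)
            r=[round(c*d[0]+s*d[1],1),round(s*d[0]-c*d[1],1),round(-d[2],1),round(t,3)]
            rows.append(r); dw=np.array([c*r[0]+s*r[1],s*r[0]-c*r[1],-r[2]]); p=p+dw/1000; y-=r[3]
            if max(map(abs,r[:3]))>62 or abs(r[3])>.187: print("BIG")
    print("t %.2f pos"%o["t"],o["position"].round(4),"yaw",round(yaw_now(o),3),"gap",round(o["finger_gap"],4),"F",o["ft_force"].round(1),"j",o["joint_pos"].round(2),"n",len(rows)); print(", ".join(",".join(f"{v:g}" for v in r) for r in rows),"| end",p.round(4),round(y,3))
E
python3 -c "
from pl import *
plan((.25,-.40,.205,None,5),(.45,-.05,.2,-.158,11))"
```

```text
t 1.10 pos [ 0.1876 -0.6224  0.2054] yaw 0.293 gap 0.094 F [ 0.4  0.1 -0.9] j [-1.45  0.25  1.56 -0.    1.34 -0.17] n 16
24.8,-39,0.1,-0, 24.8,-39,0.1,-0, 24.8,-39,0.1,-0, 24.8,-39,0.1,-0, 24.8,-39,0.1,-0, 26.6,-25.2,0.4,0.041, 25.5,-26.3,0.4,0.041, 24.4,-27.3,0.4,0.041, 23.3,-28.3,0.4,0.041, 22.1,-29.2,0.4,0.041, 20.9,-30.1,0.4,0.041, 19.6,-30.9,0.4,0.041, 18.4,-31.7,0.4,0.041, 17,-32.4,0.4,0.041, 15.7,-33.1,0.4,0.041, 14.3,-33.7,0.4,0.041 | end [ 0.4499 -0.05    0.2005] -0.158
```

Call:
carry_out:
  moves: [25,-39,0,0,25,-39,0,0,25,-39,0,0,25,-39,0,0,25,-39,0,0,27,-25,0,0.04,26,-26,0,0.04,24,-27,0,0.04]
  hand: -0.5
  squeeze: 12

```text
t: 2.1
position: [0.3065, -0.3037, 0.2057]
tcp_rot: [0.996, 0.086, 0.0, 0.0]
ft_force: [0.7, -0.0, 0.1]
finger_gap: 0.0701
```

```bash
python3 -c "
from pl import *
plan((.506,.027,.17,-.158,8))"
```

```text
t 2.10 pos [ 0.3065 -0.3037  0.2057] yaw 0.171 gap 0.0701 F [ 0.7 -0.   0.1] j [-1.04 -0.3   2.09  0.    1.35  0.35] n 8
31.6,-36.5,4.5,0.041, 30.1,-37.7,4.5,0.041, 28.5,-38.9,4.5,0.041, 26.9,-40.1,4.5,0.041, 25.2,-41.2,4.5,0.041, 23.5,-42.2,4.5,0.041, 21.8,-43.1,4.5,0.041, 20,-43.9,4.5,0.041 | end [0.506  0.027  0.1697] -0.157
```

Call:
carry_out:
  moves: [32,-37,4,0.04,30,-38,4,0.04,29,-39,4,0.04,27,-40,4,0.04,25,-41,4,0.04,24,-42,4,0.04,22,-43,4,0.04,20,-44,4,0.04]

```text
t: 3.1
position: [0.5059, 0.029, 0.1736]
tcp_rot: [0.997, -0.074, 0.0, 0.0]
ft_force: [-0.5, -0.7, 0.1]
finger_gap: 0.0705
```

```bash
python3 -c "
from pl import *
plan((.5055,.027,.17,-.158,2),(.5055,.027,.029,-.158,6))
import cv2
for n in('top','side'):
    a=snapshot(n); x,y,w,h=(200,130,150,110) if n=='top' else (170,100,150,120)
    cv2.imwrite('pics/%s1.png'%n,cv2.resize(a[y:y+h,x:x+w,::-1],None,fx=5,fy=5))
"
```

```text
t 3.10 pos [0.5059 0.029  0.1736] yaw -0.148 gap 0.0705 F [-0.5 -0.7  0.1] j [-0.17 -0.06  1.95 -0.    1.26  1.55] n 8
-0,1,1.8,0.005, -0,1,1.8,0.005, -0,0,23.5,-0, -0,0,23.5,-0, -0,0,23.5,-0, -0,0,23.5,-0, -0,0,23.5,-0, -0,0,23.5,-0 | end [0.5056 0.027  0.029 ] -0.158
```

View pics/side1.png

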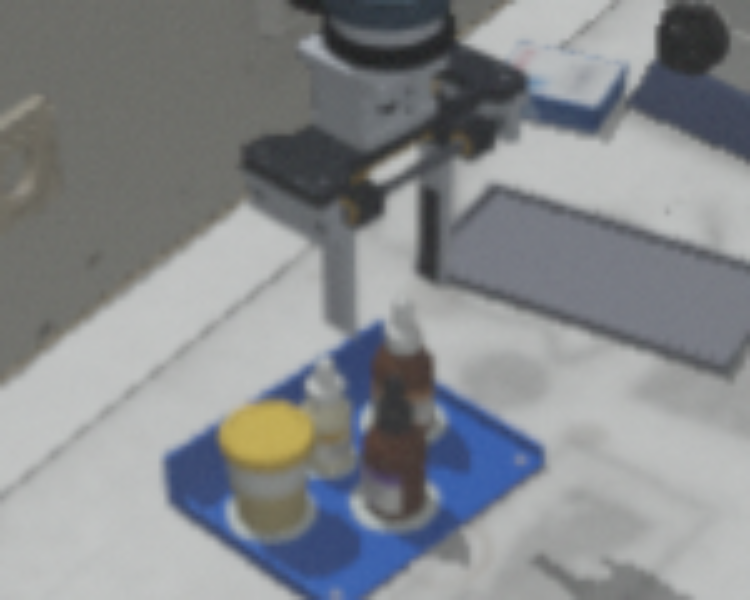

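View pics/top1.png

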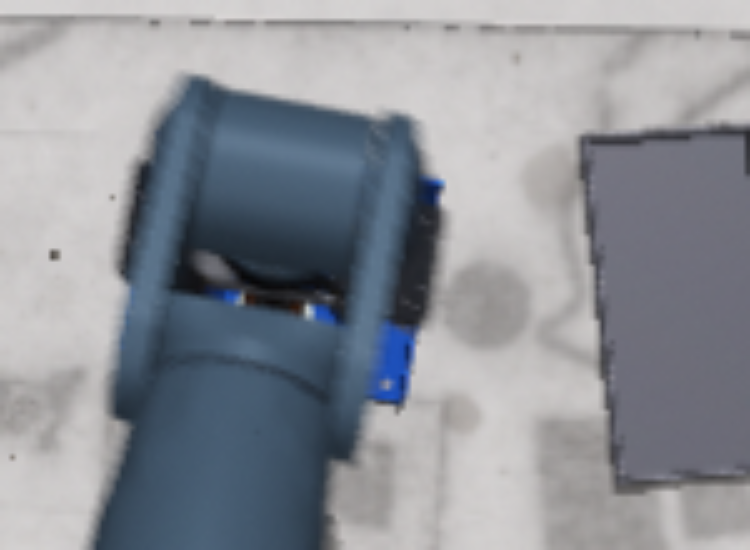

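```bash
python3 -c "
from h import *
print(proj('side',[[.5059,.029,.1736]]))
for s in(1,-1): print(proj('side',[[.5059-.149*s*.0353*1,.029+s*.0353,.1736]]))
"
```

```text
[[248.29921441 160.11529186]]
[[243.08086834 166.49420529]]
[[253.32212346 153.97767776]]
```

Call:
carry_out:
  moves: [0,1,2,0.005,0,1,2,0.005,0,0,30,0,0,0,30,0,0,0,30,0,0,0,30,0,0,0,20,0,0,0,0,0]

```text
t: 4.2
position: [0.5031, 0.0247, 0.0281]
tcp_rot: [0.997, -0.079, -0.002, -0.0]
ft_force: [-0.2, -1.1, -0.6]
finger_gap: 0.0704
```

Call:
carry_out:
  moves: [0,0,0,0,0,0,0,0,0,0,0,0,0,0,0,0,0,0,0,0,0,0,0,0,0,0,0,0,0,0,0,0]
  hand: 1

```text
t: 5.2
position: [0.5056, 0.0254, 0.0302]
tcp_rot: [0.997, -0.079, 0.001, -0.0]
ft_force: [-0.1, 1.2, 5.6]
finger_gap: 0.0437
```

```bash
python3 -c "
from pl import *
plan((.5055,.027,.031,None,2),(.5055,.0265,.13,None,4))"
```

```text
t 5.20 pos [0.5056 0.0254 0.0302] yaw -0.157 gap 0.0437 F [-0.1  1.2  5.6] j [-0.17  0.15  2.03  0.    0.96  1.55] n 6
-0.2,-0.8,-0.4,-0, -0.2,-0.8,-0.4,-0, 0,0.1,-24.7,-0, 0,0.1,-24.7,-0, 0,0.1,-24.7,-0, 0,0.1,-24.7,-0 | end [0.5054 0.0267 0.1298] -0.157
```

Call:
carry_out:
  moves: [0,0,-15,0,0,0,-30,0,0,0,-35,0,0,0,-35,0,0,0,-20,0,0,0,0,0,0,0,0,0,0,0,0,0]

```text
t: 6.2
position: [0.5038, 0.0256, 0.163]
tcp_rot: [0.997, -0.079, -0.001, -0.0]
ft_force: [-0.3, 0.6, -1.3]
finger_gap: 0.0434
```

```bash
python3 -c "
from pl import *
plan((.437,-.284,.155,None,8))"
```

```text
t 6.20 pos [0.5038 0.0256 0.163 ] yaw -0.157 gap 0.0434 F [-0.3  0.6 -1.3] j [-0.17 -0.05  1.96 -0.    1.24  1.55] n 8
-2.2,39.5,1,-0, -2.2,39.5,1,-0, -2.2,39.5,1,-0, -2.2,39.5,1,-0, -2.2,39.5,1,-0, -2.2,39.5,1,-0, -2.2,39.5,1,-0, -2.2,39.5,1,-0 | end [ 0.4369 -0.2837  0.155 ] -0.157
```

Call:
carry_out:
  moves: [-2,20,0,0,-2,40,0,0,-2,45,0,0,-2,45,0,0,-2,45,0,0,-2,45,0,0,-2,45,0,0,-2,31,8,0]

```text
t: 7.2
position: [0.4389, -0.2859, 0.156]
tcp_rot: [0.997, -0.079, -0.0, -0.0]
ft_force: [-0.6, 1.0, -1.6]
finger_gap: 0.0434
```

```bash
cat > log.py <<'E'
import numpy as np
from scipy.spatial.transform import Rotation as R
# (rows, measured pos after, yaw not measured)
L=[]
L.append(([25,-39,0,0]*5+[27,-25,0,.04,26,-26,0,.04,24,-27,0,.04],[.3065,-.3037,.2057]))
L.append(([32,-37,4,.04,30,-38,4,.04,29,-39,4,.04,27,-40,4,.04,25,-41,4,.04,24,-42,4,.04,22,-43,4,.04,20,-44,4,.04],[.5059,.029,.1736]))
L.append(([0,1,2,.005]*2+[0,0,30,0]*4+[0,0,20,0],[.5031,.0247,.0281]))
L.append(([0,0,0,0],[.5056,.0254,.0302]))
L.append(([0,0,-135,0],[.5038,.0256,.163]))
L.append(([-2,20,0,0,-2,40,0,0]+[-2,45,0,0]*5+[-2,31,8,0],None))
def run(L,order=0):
    p=np.array([.188,-.622,.205]); y=2*np.arctan2(.1459,.9893)
    for rows,m in L:
        for r in np.reshape(rows,(-1,4)):
            if order: y-=r[3]
            c,s=np.cos(y),np.sin(y); p=p+np.array([c*r[0]+s*r[1],s*r[0]-c*r[1],-r[2]])/1000
            if not order: y-=r[3]
        print(p.round(4),round(y,3), None if m is None else ((np.array(m)-p)*1000).round(1))
    return p,y
if __name__=="__main__": run(L); print(); run(L,1)
E
python3 log.py;python3 -c "
from pl import *
plan((.437,-.284,.155,None,1))"
```

```text
[ 0.3064 -0.3043  0.205 ] 0.173 [0.1 0.6 0.7]
[0.5054 0.0278 0.173 ] -0.147 [0.5 1.2 0.6]
[0.5051 0.0258 0.029 ] -0.157 [-2.  -1.1 -0.9]
[0.5051 0.0258 0.029 ] -0.157 [ 0.5 -0.4  1.2]
[0.5051 0.0258 0.164 ] -0.157 [-1.3 -0.2 -1. ]
[ 0.4399 -0.2838  0.156 ] -0.157 None

[ 0.3102 -0.3066  0.205 ] 0.173 [-3.7  2.9  0.7]
[0.5223 0.0173 0.173 ] -0.147 [-16.4  11.7   0.6]
[0.522  0.0153 0.029 ] -0.157 [-18.9   9.4  -0.9]
[0.522  0.0153 0.029 ] -0.157 [-16.4  10.1   1.2]
[0.522  0.0153 0.164 ] -0.157 [-18.2  10.3  -1. ]
[ 0.4568 -0.2943  0.156 ] -0.157 None
t 7.20 pos [ 0.4389 -0.2859  0.156 ] yaw -0.159 gap 0.0434 F [-0.6  1.  -1.6] j [-0.79  0.    1.92 -0.    1.22  0.94] n 1
-2.2,-1.6,1,-0 | end [ 0.437 -0.284  0.155] -0.159
```

```bash
cat > pl.py <<'E'
from h import *
import json,log
def state():
    p=np.array([.188,-.622,.205]); y=2*np.arctan2(.1459,.9893)
    ext=json.load(open("ext.json"))
    for rows in [l[0] for l in log.L]+ext:
        for r in np.reshape(rows,(-1,4)):
            c,s=np.cos(y),np.sin(y); p=p+np.array([c*r[0]+s*r[1],s*r[0]-c*r[1],-r[2]])/1000; y-=r[3]
    return p,y
def did(*rows):
    rows=list(rows)
    e=json.load(open("ext.json")); e.append(rows); json.dump(e,open("ext.json","w"))
def yaw_now(o):
    x=R.from_quat(o["tcp_rot"]).apply([1,0,0]); return np.arctan2(x[1],x[0])
def plan(*legs):
    o=observe(); p,y=state(); p0=p.copy();y0=y; rows=[]
    for X,Y,Z,yw,n in legs:
        yw=y if yw is None else yw
        X=p[0] if X is None else X;Y=p[1] if Y is None else Y;Z=p[2] if Z is None else Z
        for i in range(n):
            k=n-i; d=(np.array([X,Y,Z])-p)/k*1000; t=-(yw-y)/k
            c,s=np.cos(y),np.sin(y)
            q=0 if k>1 else 1
            r=[round(c*d[0]+s*d[1],q),round(s*d[0]-c*d[1],q),round(-d[2],q),round(t,2 if k>1 else 3)]
            rows.append(r); dw=np.array([c*r[0]+s*r[1],s*r[0]-c*r[1],-r[2]]); p=p+dw/1000; y-=r[3]
            if max(map(abs,r[:3]))>62 or abs(r[3])>.187: print("BIG")
    print("t %.2f cmd"%o["t"],p0.round(4),round(y0,3),"meas-cmd mm",((o["position"]-p0)*1000).round(1),"yaw",round(yaw_now(o)-y0,3),"gap",round(o["finger_gap"],4),"F",o["ft_force"].round(1),"j",o["joint_pos"].round(2),"n",len(rows)); print(", ".join(",".join(f"{v+0:g}" for v in r) for r in rows),"| end",p.round(4),round(y,3))
E
echo '[]'>ext.json; python3 -c "
from pl import *
plan((.438,-.284,.05,None,4),(None,None,.0275,None,3))"
```

```text
t 7.20 cmd [ 0.4399 -0.2838  0.156 ] -0.157 meas-cmd mm [-1.  -2.2  0. ] yaw -0.001 gap 0.0434 F [-0.6  1.  -1.6] j [-0.79  0.    1.92 -0.    1.22  0.94] n 7
0,0,26,0, -1,0,27,0, 0,0,26,0, -0.8,0.5,27,0, 0,0,7,0, 0,0,8,0, 0,0,7.5,0 | end [ 0.438  -0.284   0.0275] -0.157
```

Call:
carry_out:
  moves: [0,0,26,0,0,0,27,0,0,0,26,0,-2,0,27,0,0,0,8,0,0,0,8,0,0,0,5,0,0,0,1.5,0]

```text
t: 8.2
position: [0.4379, -0.284, 0.0283]
tcp_rot: [0.997, -0.079, 0.0, 0.0]
ft_force: [0.3, 1.6, 3.7]
finger_gap: 0.0434
```

Call:
carry_out:
  moves: [0,0,0,0,0,0,0,0,0,0,0,0,0,0,0,0,0,0,0,0,0,0,0,0,0,0,0,0,0,0,0,0]
  hand: -0.4

```text
t: 9.2
position: [0.4375, -0.2838, 0.0279]
tcp_rot: [0.997, -0.079, -0.0, -0.0]
ft_force: [-0.1, 0.0, -0.3]
finger_gap: 0.066
```

```bash
python3 -c "
from pl import *
did(0,0,106,0,-2,0,0,0,0,0,22.5,0)
plan((None,None,.17,None,5),(.5481,-.0447,.17,1.413,9))"
```

```text
t 9.20 cmd [ 0.4379 -0.2834  0.0275] -0.157 meas-cmd mm [-0.4 -0.3  0.4] yaw -0.0 gap 0.066 F [-0.1  0.  -0.3] j [-0.79  0.19  1.99  0.    0.97  0.93] n 14
0,0,-29,0, 0,0,-28,0, 0,0,-29,0, 0,0,-28,0, 0,0,-28.5,0, 8,-28,0,-0.17, 13,-26,0,-0.18, 17,-24,0,-0.17, 21,-21,0,-0.18, 24,-16,0,-0.17, 27,-12,0,-0.18, 28,-7,0,-0.17, 29,-2,0,-0.18, 29.3,2.3,0,-0.17 | end [ 0.5481 -0.0446  0.17  ] 1.413
```

Call:
carry_out:
  moves: [0,0,-20,0,0,0,-30,0,0,0,-32,0,0,0,-30,0,0,0,-30.5,0,8,-28,0,-0.17,13,-26,0,-0.17,17,-24,0,-0.17]

```text
t: 10.2
position: [0.4751, -0.2038, 0.1706]
tcp_rot: [0.984, 0.178, 0.0, 0.0]
ft_force: [-0.5, 0.2, 0.1]
finger_gap: 0.0657
```

```bash
python3 -c "
from pl import *
did(0, 0, -20, 0, 0, 0, -30, 0, 0, 0, -32, 0, 0, 0, -30, 0, 0, 0, -30.5, 0, 8, -28, 0, -0.17, 13, -26, 0, -0.17, 17, -24, 0, -0.17)
plan((.5481,-.0447,.17,1.413,7))"
```

```text
t 10.20 cmd [ 0.4752 -0.2042  0.17  ] 0.353 meas-cmd mm [-0.1  0.4  0.6] yaw 0.005 gap 0.0657 F [-0.5  0.2  0.1] j [-0.62 -0.03  1.93  0.    1.25  0.59] n 7
18,-18,0,-0.15, 20,-15,0,-0.15, 22,-12,0,-0.15, 24,-8,0,-0.15, 24,-5,0,-0.15, 25,-1,0,-0.16, 24.8,3.2,0,-0.15 | end [ 0.5481 -0.0447  0.17  ] 1.413
```

Call:
carry_out:
  moves: [18,-18,0,-0.15,20,-15,0,-0.15,22,-12,0,-0.15,24,-8,0,-0.15,24,-5,0,-0.15,25,-1,0,-0.16,25,3,0,-0.15,0,0,0,0]

```text
t: 11.2
position: [0.5477, -0.0438, 0.1703]
tcp_rot: [0.76, 0.649, -0.0, -0.0]
ft_force: [-0.5, 0.3, -0.7]
finger_gap: 0.0659
```

```bash
python3 -c "
from pl import *
did(18, -18, 0, -0.15, 20, -15, 0, -0.15, 22, -12, 0, -0.15, 24, -8, 0, -0.15, 24, -5, 0, -0.15, 25, -1, 0, -0.16, 25, 3, 0, -0.15, 0, 0, 0, 0)
plan((.5481,-.0447,.029,1.413,7))
import cv2
for n in('top','side'):
    a=snapshot(n); x,y,w,h=(200,130,150,110) if n=='top' else (200,100,150,120)
    cv2.imwrite('pics/%s2.png'%n,cv2.resize(a[y:y+h,x:x+w,::-1],None,fx=5,fy=5))
"
```

```text
t 11.20 cmd [ 0.5479 -0.0444  0.17  ] 1.413 meas-cmd mm [-0.2  0.6  0.3] yaw 0.001 gap 0.0659 F [-0.5  0.3 -0.7] j [-0.29  0.05  1.85 -0.    1.25 -0.13] n 7
0,0,20,0, 0,0,20,0, 0,0,20,0, 0,0,20,0, 0,0,20,0, 0,0,20,0, -0.2,0.2,21,0 | end [ 0.5481 -0.0447  0.029 ] 1.413
```

View pics/side2.png

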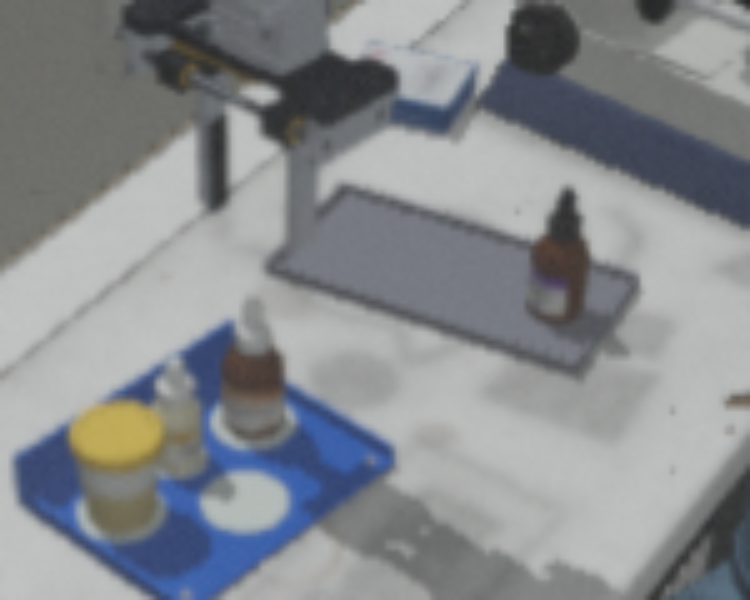

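View pics/top2.png

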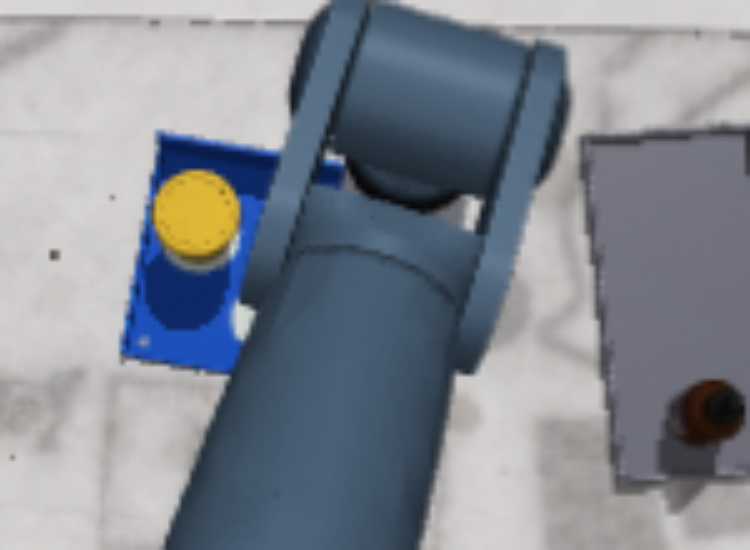

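Call:
carry_out:
  moves: [0,0,20,0,0,0,30,0,0,0,30,0,0,0,30,0,0,0,21,0,0,0,10,0,0,0,0,0,0,0,0,0]

```text
t: 12.3
position: [0.5484, -0.0453, 0.0305]
tcp_rot: [0.761, 0.649, 0.001, 0.001]
ft_force: [0.1, -0.6, -0.4]
finger_gap: 0.0657
```

Call:
carry_out:
  moves: [0,0,0,0,0,0,0,0,0,0,0,0,0,0,0,0,0,0,0,0,0,0,0,0,0,0,0,0,0,0,0,0]
  hand: 1

```text
t: 13.3
position: [0.5479, -0.0449, 0.0298]
tcp_rot: [0.761, 0.649, 0.0, 0.0]
ft_force: [-0.3, -0.4, 5.1]
finger_gap: 0.0427
```

Call:
carry_out:
  moves: [0,0,-15,0,0,0,-30,0,0,0,-35,0,0,0,-35,0,0,0,-20,0,0,0,0,0,0,0,0,0,0,0,0,0]

```text
t: 14.3
position: [0.5466, -0.0445, 0.1629]
tcp_rot: [0.761, 0.649, -0.001, -0.001]
ft_force: [1.0, 0.4, -0.7]
finger_gap: 0.0428
```

```bash
python3 -c "
from pl import *
did(0,0,141,0); print('IODINE grasp',state())
did(0,0,-135,0)
plan((.522,-.277,.164,None,7),(None,None,.04,None,6),(None,None,.0275,None,3))"
```

```text
IODINE grasp (array([ 0.54793285, -0.0444418 ,  0.029     ]), np.float64(1.412845101018584))
t 14.30 cmd [ 0.5479 -0.0444  0.164 ] 1.413 meas-cmd mm [-1.3 -0.1 -1.1] yaw -0.0 gap 0.0428 F [ 1.   0.4 -0.7] j [-0.29  0.05  1.85 -0.    1.24 -0.13] n 16
-33,2,0,0, -33,1,0,0, -34,2,0,0, -33,1,0,0, -34,2,0,0, -33,1,0,0, -33.7,2,0,0, 0,0,21,0, 0,0,21,0, 0,0,20,0, 0,0,21,0, 0,0,20,0, 0,0,21,0, 0,0,4,0, 0,0,4,0, 0,0,4.5,0 | end [ 0.522  -0.277   0.0275] 1.413
```

Call:
carry_out:
  moves: [-20,1,0,0,-34,2,0,0,-36,2,0,0,-36,1,0,0,-36,2,0,0,-36,2,0,0,-36,1,0,0,0,0,14,0]

```text
t: 15.3
position: [0.5213, -0.2812, 0.1509]
tcp_rot: [0.762, 0.648, 0.0, 0.001]
ft_force: [0.7, 0.5, -0.4]
finger_gap: 0.0428
```

Call:
carry_out:
  moves: [0,0,22,0,0,0,27,0,0,0,27,0,0,0,26,0,0,0,8,0,0,0,6,0,0,0,5,0,0,0,1.5,0]

```text
t: 16.3
position: [0.5219, -0.2778, 0.0283]
tcp_rot: [0.761, 0.649, 0.0, 0.0]
ft_force: [1.0, -0.5, -0.9]
finger_gap: 0.0427
```

Call:
carry_out:
  moves: [0,0,0,0,0,0,0,0,0,0,0,0,0,0,0,0,0,0,0,0,0,0,0,0,0,0,0,0,0,0,0,0]
  hand: -0.4

```text
t: 17.3
position: [0.5216, -0.2777, 0.028]
tcp_rot: [0.761, 0.649, -0.0, 0.0]
ft_force: [0.2, -0.1, 0.3]
finger_gap: 0.066
```

```bash
python3 -c "
from pl import *
did(-20, 1, 0, 0, -34, 2, 0, 0, -36, 2, 0, 0, -36, 1, 0, 0, -36, 2, 0, 0, -36, 2, 0, 0, -36, 1, 0, 0, 0, 0, 14, 0)
did(0,0,122.5,0); print('iod placed',state())
plan((None,None,.17,None,6),(.5682,.0817,.17,None,9),(None,None,.055,None,6))"
```

```text
iod placed (array([ 0.52198882, -0.27725913,  0.0275    ]), np.float64(1.412845101018584))
t 17.30 cmd [ 0.522  -0.2773  0.0275] 1.413 meas-cmd mm [-0.4 -0.4  0.5] yaw -0.0 gap 0.066 F [ 0.2 -0.1  0.3] j [-0.68  0.33  1.81 -0.    1.   -0.52] n 21
0,0,-24,0, 0,0,-24,0, 0,0,-24,0, 0,0,-24,0, 0,0,-23,0, 0,0,-23.5,0, 40,-1,0,0, 40,-1,0,0, 40,-1,0,0, 40,-1,0,0, 40,-1,0,0, 40,-1,0,0, 41,-2,0,0, 40,-1,0,0, 40.8,-1.8,0,0, 0,0,19,0, 0,0,19,0, 0,0,19,0, 0,0,19,0, 0,0,19,0, 0,0,20,0 | end [0.5682 0.0817 0.055 ] 1.413
```

Call:
carry_out:
  moves: [0,0,-20,0,0,0,-30,0,0,0,-33,0,0,0,-30,0,0,0,-29.5,0,30,-1,0,0,40,-1,0,0,45,-1,0,0]

```text
t: 18.3
position: [0.5371, -0.1629, 0.1723]
tcp_rot: [0.761, 0.649, 0.0, 0.001]
ft_force: [0.5, -0.1, 0.5]
finger_gap: 0.0658
```

```bash
python3 -c "
from pl import *
did(0, 0, -20, 0, 0, 0, -30, 0, 0, 0, -33, 0, 0, 0, -30, 0, 0, 0, -29.5, 0, 30, -1, 0, 0, 40, -1, 0, 0, 45, -1, 0, 0)
plan((.5682,.0817,.17,None,6),(None,None,.054,None,5))"
```

```text
t 18.30 cmd [ 0.5371 -0.1632  0.17  ] 1.413 meas-cmd mm [0.  0.3 2.3] yaw -0.001 gap 0.0658 F [ 0.5 -0.1  0.5] j [-0.5   0.07  1.82  0.    1.25 -0.34] n 11
41,-1,0,0, 41,-1,0,0, 41,-1,0,0, 41,-2,0,0, 41,-1,0,0, 41.8,-1.8,0,0, 0,0,23,0, 0,0,23,0, 0,0,23,0, 0,0,23,0, 0,0,24,0 | end [0.5682 0.0817 0.054 ] 1.413
```

Call:
carry_out:
  moves: [45,-1,0,0,45,-1,0,0,45,-2,0,0,45,-1,0,0,40,-2,0,0,27,-1,0,0,0,0,0,0,0,0,0,0]
  hand: -0.75

```text
t: 19.3
position: [0.5679, 0.081, 0.1713]
tcp_rot: [0.761, 0.649, 0.0, 0.0]
ft_force: [0.3, 0.2, -0.0]
finger_gap: 0.082
```

```bash
python3 -c "
from pl import *
did(45, -1, 0, 0, 45, -1, 0, 0, 45, -2, 0, 0, 45, -1, 0, 0, 40, -2, 0, 0, 27, -1, 0, 0, 0, 0, 0, 0, 0, 0, 0, 0)
plan((.5682,.0817,.054,None,5))
import cv2
for n in('side',):
    a=snapshot(n); x,y,w,h=(200,100,150,120) 
    cv2.imwrite('pics/%s3.png'%n,cv2.resize(a[y:y+h,x:x+w,::-1],None,fx=5,fy=5))
"
```

```text
t 19.30 cmd [0.5681 0.082  0.17  ] 1.413 meas-cmd mm [-0.2 -0.9  1.3] yaw -0.0 gap 0.082 F [ 0.3  0.2 -0. ] j [-0.06  0.1   1.79 -0.    1.25  0.1 ] n 5
0,0,23,0, 0,0,23,0, 0,0,23,0, 0,0,23,0, -0.2,0.2,24,0 | end [0.5682 0.0817 0.054 ] 1.413
```

View pics/side3.png

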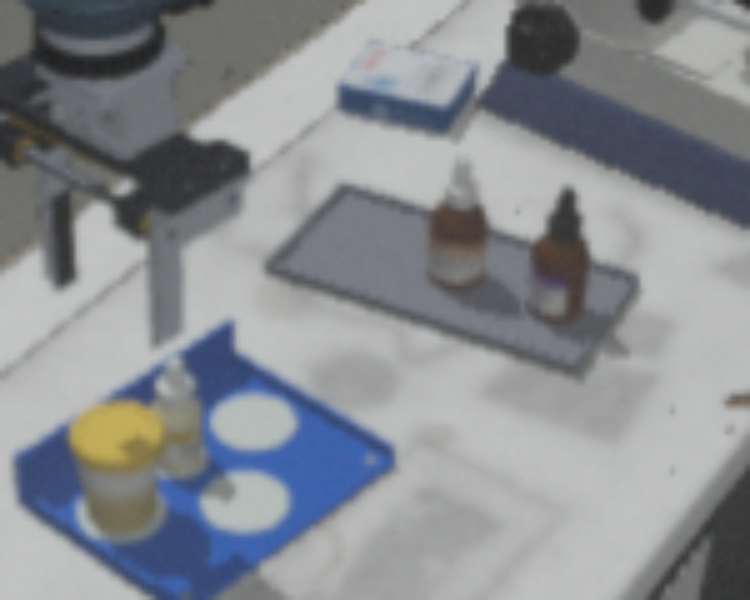

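Both bottles stand upright in the tray (crop (458,230), (558,260)); marks at (253,420) and (245,500) are free. Now the cup.

Call:
carry_out:
  moves: [0,0,15,0,0,0,25,0,0,0,30,0,0,0,28,0,0,0,14,0,0,0,4,0,0,0,0,0,0,0,0,0]

```text
t: 20.35
position: [0.5686, 0.0815, 0.0556]
tcp_rot: [0.761, 0.649, 0.001, 0.001]
ft_force: [-0.3, -0.0, -0.6]
finger_gap: 0.0821
```

Call:
carry_out:
  moves: [0,0,0,0,0,0,0,0,0,0,0,0,0,0,0,0,0,0,0,0,0,0,0,0,0,0,0,0,0,0,0,0]
  hand: 1

```text
t: 21.35
position: [0.5679, 0.0816, 0.0547]
tcp_rot: [0.761, 0.649, 0.0, 0.0]
ft_force: [0.1, 0.3, 3.1]
finger_gap: 0.0595
```

Call:
carry_out:
  moves: [0,0,-10,0,0,0,-25,0,0,0,-30,0,0,0,-30,0,0,0,-25,0,0,0,0,0,0,0,0,0,0,0,0,0]

```text
t: 22.35
position: [0.5667, 0.0816, 0.1727]
tcp_rot: [0.761, 0.649, -0.001, -0.001]
ft_force: [-0.2, -0.6, -0.2]
finger_gap: 0.0596
```

```bash
python3 -c "
from pl import *
did(0,0,116,0); print('CUP grasp',state())
did(0,0,-120,0)
plan((.6067,-.2698,.174,None,10),(None,None,.055,None,6),(None,None,.053,None,1))
import cv2
for n in('side',):
    a=snapshot(n); x,y,w,h=(200,80,150,120) 
    cv2.imwrite('pics/%s4.png'%n,cv2.resize(a[y:y+h,x:x+w,::-1],None,fx=5,fy=5))
"
```

```text
CUP grasp (array([0.56806664, 0.08196481, 0.054     ]), np.float64(1.412845101018584))
t 22.35 cmd [0.5681 0.082  0.174 ] 1.413 meas-cmd mm [-1.4 -0.3 -1.3] yaw -0.0 gap 0.0596 F [-0.2 -0.6 -0.2] j [-0.05  0.1   1.79 -0.    1.26  0.1 ] n 17
-34,9,0,0, -34,9,0,0, -34,9,0,0, -34,9,0,0, -34,10,0,0, -34,9,0,0, -34,10,0,0, -34,9,0,0, -35,10,0,0, -34.3,9.5,0,0, 0,0,20,0, 0,0,20,0, 0,0,20,0, 0,0,20,0, 0,0,19,0, 0,0,20,0, 0,0,2,0 | end [ 0.6067 -0.2698  0.053 ] 1.413
```

View pics/side4.png

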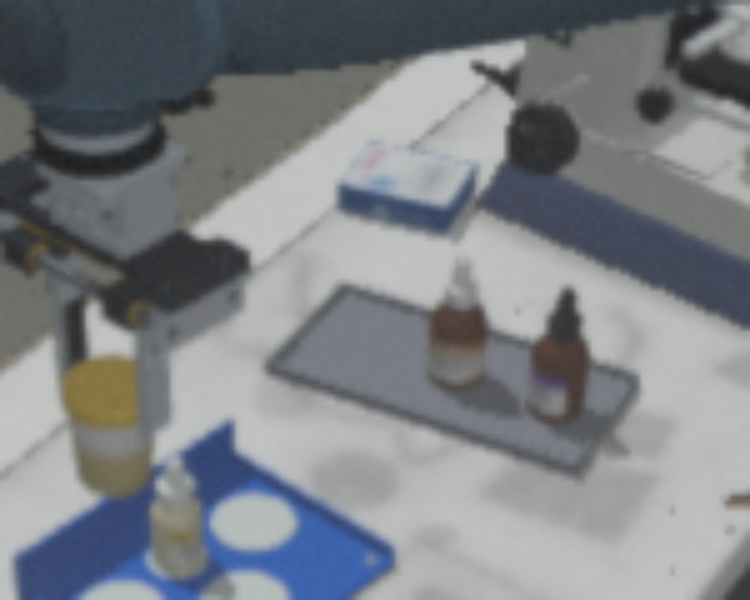

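```bash
python3 -c "
from h import *
for uv in((330,136),(330,115),(390,148),(390,165)): print(uv,atz('top',uv,0),atz('top',uv,.05))"
```

```text
(330, 136) [ 0.73159094 -0.25826083] [ 0.71518325 -0.24676367]
(330, 115) [ 0.81603829 -0.26041894] [ 0.7962884  -0.24883636]
(390, 148) [ 0.69025151 -0.4905242 ] [ 0.67547993 -0.46983465]
(390, 165) [ 0.62340584 -0.48706324] [ 0.61127983 -0.46651067]
```

Call:
carry_out:
  moves: [-20,5,0,0,-34,9,0,0,-40,11,0,0,-40,11,0,0,-40,11,0,0,-40,11,0,0,-40,11,0,0,-40,11,0,0]

```text
t: 23.4
position: [0.5999, -0.224, 0.1741]
tcp_rot: [0.761, 0.649, -0.0, -0.0]
ft_force: [1.1, 0.3, -0.1]
finger_gap: 0.0592
```

```bash
python3 -c "
from pl import *
did(-20, 5, 0, 0, -34, 9, 0, 0, -40, 11, 0, 0, -40, 11, 0, 0, -40, 11, 0, 0, -40, 11, 0, 0, -40, 11, 0, 0, -40, 11, 0, 0)
plan((.6067,-.2698,.174,None,2),(None,None,.06,None,5),(None,None,.0525,None,1))"
```

```text
t 23.40 cmd [ 0.6008 -0.221   0.174 ] 1.413 meas-cmd mm [-1.  -3.1  0.1] yaw -0.001 gap 0.0592 F [ 1.1  0.3 -0.1] j [-0.53  0.25  1.61 -0.    1.28 -0.38] n 8
-24,7,0,0, -23.3,6.5,0,0, 0,0,23,0, 0,0,23,0, 0,0,23,0, 0,0,22,0, 0,0,23,0, 0,0,7.5,0 | end [ 0.6067 -0.2698  0.0525] 1.413
```

Call:
carry_out:
  moves: [-25,7,0,0,-22,6,0,0,0,0,25,0,0,0,30,0,0,0,30,0,0,0,22,0,0,0,8,0,0,0,4,0]

```text
t: 24.4
position: [0.6063, -0.27, 0.0557]
tcp_rot: [0.761, 0.649, 0.0, 0.0]
ft_force: [0.4, -0.2, -0.7]
finger_gap: 0.0597
```

Call:
carry_out:
  moves: [0,0,1.5,0,0,0,1,0,0,0,0,0,0,0,0,0,0,0,0,0,0,0,0,0,0,0,0,0,0,0,0,0]

```text
t: 25.4
position: [0.6059, -0.2698, 0.0529]
tcp_rot: [0.761, 0.649, -0.0, -0.0]
ft_force: [0.1, -0.1, -0.7]
finger_gap: 0.0596
```

Call:
carry_out:
  moves: [0,0,0,0,0,0,0,0,0,0,0,0,0,0,0,0,0,0,0,0,0,0,0,0,0,0,0,0,0,0,0,0]
  hand: -0.7

```text
t: 26.4
position: [0.6059, -0.2698, 0.053]
tcp_rot: [0.761, 0.649, 0.0, 0.0]
ft_force: [0.2, 0.2, 0.3]
finger_gap: 0.0797
```

```bash
python3 -c "
from pl import *
did(-47,13,0,0,0,0,119,0); did(0,0,2.5,0); print('CUP tray',state())
plan((None,None,.17,None,5),(.569,.0168,.17,-.158,10))"
```

```text
CUP tray (array([ 0.60627126, -0.26941875,  0.0525    ]), np.float64(1.412845101018584))
t 26.40 cmd [ 0.6063 -0.2694  0.0525] 1.413 meas-cmd mm [-0.3 -0.4  0.5] yaw -0.0 gap 0.0797 F [0.2 0.2 0.3] j [-0.59  0.44  1.61  0.    1.09 -0.43] n 15
0,0,-24,0, 0,0,-23,0, 0,0,-24,0, 0,0,-23,0, 0,0,-23.5,0, 28,-8,0,0.16, 26,-13,0,0.16, 24,-16,0,0.16, 21,-20,0,0.16, 17,-23,0,0.16, 13,-26,0,0.15, 9,-27,0,0.16, 5,-28,0,0.15, 1,-29,0,0.16, -3.8,-28.8,0,0.151 | end [0.569  0.0168 0.17  ] -0.158
```

Call:
carry_out:
  moves: [0,0,-20,0,0,0,-25,0,0,0,-30,0,0,0,-25,0,0,0,-20,0,28,-8,0,0.16,26,-13,0,0.16,24,-16,0,0.16]

```text
t: 27.4
position: [0.5949, -0.1826, 0.1738]
tcp_rot: [0.894, 0.447, 0.0, 0.0]
ft_force: [-0.1, -0.5, 0.3]
finger_gap: 0.0801
```

```bash
python3 -c "
from pl import *
did(0,0,-120,0,28, -8, 0, 0.16, 26, -13, 0, 0.16, 24, -16, 0, 0.16)
plan((.569,.0168,.17,-.158,7))"
```

```text
t 27.40 cmd [ 0.5954 -0.1831  0.1725] 0.933 meas-cmd mm [-0.5  0.5  1.3] yaw -0.006 gap 0.0801 F [-0.1 -0.5  0.3] j [-0.48  0.21  1.66  0.    1.27  0.16] n 7
21,-20,0,0.16, 17,-23,0,0.16, 13,-26,0,0.15, 9,-27,1,0.16, 5,-28,0,0.15, 1,-29,1,0.16, -3.8,-28.8,0.5,0.151 | end [0.569  0.0168 0.17  ] -0.158
```

Call:
carry_out:
  moves: [21,-20,0,0.16,17,-23,0,0.16,13,-26,0,0.15,9,-27,0,0.16,5,-28,0,0.15,1,-29,0,0.16,-4,-29,2.5,0.15,0,0,0,0]
  hand: -0.4

```text
t: 28.4
position: [0.5681, 0.018, 0.1709]
tcp_rot: [0.997, -0.077, -0.0, 0.0]
ft_force: [-0.0, 0.8, -0.3]
finger_gap: 0.0662
```

```bash
python3 -c "
from pl import *
did(21, -20, 0, 0.16, 17, -23, 0, 0.16, 13, -26, 0, 0.15, 9, -27, 0, 0.16, 5, -28, 0, 0.15, 1, -29, 0, 0.16, -4, -29, 2.5, 0.15, 0, 0, 0, 0)
plan((.569,.0168,.022,-.158,7))
import cv2
for n in('side',):
    a=snapshot(n); x,y,w,h=(200,80,150,120) 
    cv2.imwrite('pics/%s5.png'%n,cv2.resize(a[y:y+h,x:x+w,::-1],None,fx=5,fy=5))
"
```

```text
t 28.40 cmd [0.5688 0.017  0.17  ] -0.157 meas-cmd mm [-0.7  1.   0.9] yaw 0.004 gap 0.0662 F [-0.   0.8 -0.3] j [-0.17  0.09  1.8  -0.    1.25  1.56] n 7
0,0,21,0, 0,0,21,0, 0,0,21,0, 0,0,21,0, 0,0,21,0, 0,0,21,0, 0.2,0.2,22,0.001 | end [0.569  0.0168 0.022 ] -0.158
```

View pics/side5.png

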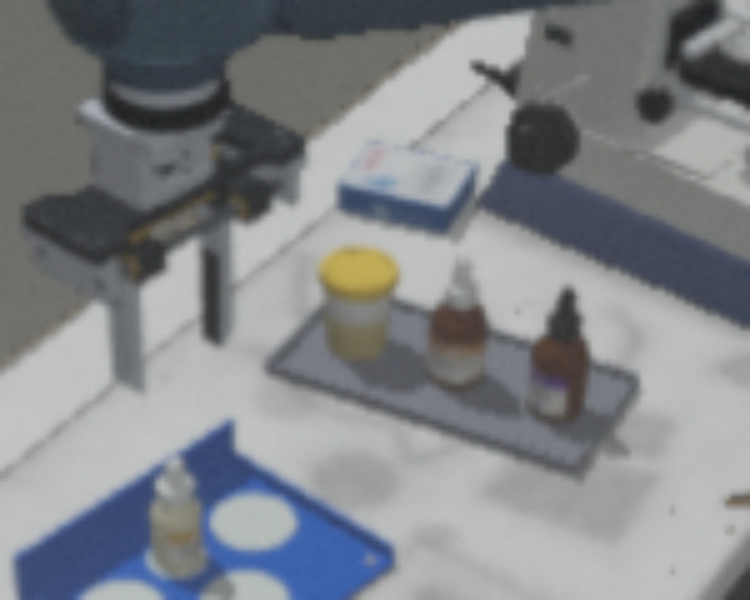

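All three stand upright in the tray (crop (358,305), (458,330), (558,365)). The oil bottle is at (178,520), now free to grasp.

Call:
carry_out:
  moves: [0,0,18,0,0,0,30,0,0,0,32,0,0,0,32,0,0,0,24,0,0,0,12,0,0,0,0,0,0,0,0,0]

```text
t: 29.45
position: [0.5693, 0.0163, 0.0234]
tcp_rot: [0.997, -0.079, 0.001, 0.0]
ft_force: [-0.2, -0.0, -0.1]
finger_gap: 0.066
```

Call:
carry_out:
  moves: [0,0,0,0,0,0,0,0,0,0,0,0,0,0,0,0,0,0,0,0,0,0,0,0,0,0,0,0,0,0,0,0]
  hand: 1

```text
t: 30.45
position: [0.5687, 0.0167, 0.0227]
tcp_rot: [0.997, -0.079, 0.0, -0.0]
ft_force: [-0.5, 1.5, 4.8]
finger_gap: 0.0345
```

Call:
carry_out:
  moves: [0,0,-10,0,0,0,-25,0,0,0,-30,0,0,0,-20,0,0,0,-10,0,0,0,0,0,0,0,0,0,0,0,0,0]

```text
t: 31.45
position: [0.5678, 0.0168, 0.1163]
tcp_rot: [0.997, -0.079, -0.001, -0.0]
ft_force: [-0.2, -0.0, -0.2]
finger_gap: 0.0345
```

```bash
python3 -c "
from pl import *
did(0,0,148,0); print('OIL grasp',state())
did(0,0,-95,0)
plan((.4855,.287,.117,None,9),(None,None,.0215,None,7))"
```

```text
OIL grasp (array([0.56881908, 0.01702048, 0.022     ]), np.float64(-0.1571548989814159))
t 31.45 cmd [0.5688 0.017  0.117 ] -0.157 meas-cmd mm [-1.  -0.3 -0.7] yaw -0.0 gap 0.0345 F [-0.2 -0.  -0.2] j [-0.17  0.15  1.84  0.    1.15  1.56] n 16
-14,-28,0,0, -14,-28,0,0, -14,-28,0,0, -14,-28,0,0, -14,-28,0,0, -14,-28,0,0, -14,-29,0,0, -13,-28,0,0, -13.5,-28.6,0,0, 0,0,14,0, 0,0,14,0, 0,0,13,0, 0,0,14,0, 0,0,13,0, 0,0,14,0, 0,0,13.5,0 | end [0.4855 0.287  0.0215] -0.157
```

Call:
carry_out:
  moves: [-10,-20,0,0,-15,-30,0,0,-18,-36,0,0,-18,-37,0,0,-18,-37,0,0,-18,-37,0,0,-16,-33,0,0,-11,-24,0,0]

```text
t: 32.45
position: [0.4839, 0.2893, 0.1171]
tcp_rot: [0.997, -0.078, -0.0, -0.0]
ft_force: [-0.6, -0.0, -1.5]
finger_gap: 0.0345
```

```bash
python3 -c "
from pl import *
did(-10, -20, 0, 0, -15, -30, 0, 0, -18, -36, 0, 0, -18, -37, 0, 0, -18, -37, 0, 0, -18, -37, 0, 0, -16, -33, 0, 0, -11, -24, 0, 0)
plan((.4855,.287,.0215,None,7))
import cv2
for n,(x,y,w,h) in {'side':(140,170,120,120),'top':(130,140,120,100)}.items():
    a=snapshot(n)
    cv2.imwrite('pics/%s6.png'%n,cv2.resize(a[y:y+h,x:x+w,::-1],None,fx=5,fy=5))
"
```

```text
t 32.45 cmd [0.4861 0.2873 0.117 ] -0.157 meas-cmd mm [-2.2  2.   0.1] yaw 0.002 gap 0.0345 F [-0.6 -0.  -1.5] j [0.34 0.14 1.85 0.   1.15 2.06] n 7
0,0,14,0, 0,0,14,0, 0,0,13,0, 0,0,14,0, 0,0,13,0, 0,0,14,0, -0.5,0.4,13.5,0 | end [0.4855 0.287  0.0215] -0.157
```

View pics/side6.png

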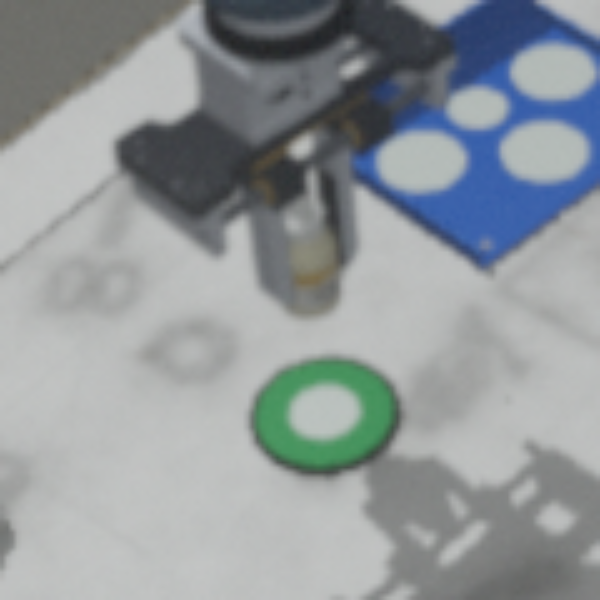

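Call:
carry_out:
  moves: [0,0,12,0,0,0,20,0,0,0,22,0,0,0,20,0,0,0,10,0,0,0,6,0,0,0,4,0,0,0,1.5,0]

```text
t: 33.55
position: [0.4861, 0.2871, 0.0222]
tcp_rot: [0.997, -0.079, 0.0, -0.0]
ft_force: [-0.1, 0.5, -1.0]
finger_gap: 0.0345
```

Call:
carry_out:
  moves: [0,0,0,0,0,0,0,0,0,0,0,0,0,0,0,0,0,0,0,0,0,0,0,0,0,0,0,0,0,0,0,0]
  hand: -0.3

```text
t: 34.55
position: [0.4857, 0.2869, 0.0219]
tcp_rot: [0.997, -0.078, -0.0, 0.0]
ft_force: [0.1, 0.5, -1.1]
finger_gap: 0.0608
```

Call:
carry_out:
  moves: [0,0,-10,0,0,0,-20,0,0,0,-30,0,0,0,-30,0,0,0,-30,0,0,0,-28.5,0,10,10,0,0,20,20,0,0]

```text
t: 35.55
position: [0.5108, 0.2521, 0.1705]
tcp_rot: [0.997, -0.078, 0.0, 0.0]
ft_force: [0.9, -0.4, 1.0]
finger_gap: 0.0613
```

```bash
python3 -c "
from pl import *
did(0,0,95.5,0); print('OIL mat',state())
did(0,0,-148.5,0,30,30,0,0)
plan((.6063,-.2694,.17,1.413,12))
import cv2
for n,(x,y,w,h) in {'side':(160,160,120,120),'top':(130,140,120,100)}.items():
    a=snapshot(n)
    cv2.imwrite('pics/%s7.png'%n,cv2.resize(a[y:y+h,x:x+w,::-1],None,fx=5,fy=5))
"
```

```text
OIL mat (array([0.48610043, 0.28729742, 0.0215    ]), np.float64(-0.1571548989814159))
t 35.55 cmd [0.511 0.253 0.17 ] -0.157 meas-cmd mm [-0.3 -0.9  0.5] yaw 0.001 gap 0.0613 F [ 0.9 -0.4  1. ] j [ 0.26  0.09  1.8  -0.    1.25  1.99] n 12
15,42,0,-0.13, 9,43,0,-0.13, 3,44,0,-0.13, -2,44,0,-0.13, -8,44,0,-0.13, -14,42,0,-0.13, -19,40,0,-0.13, -24,37,0,-0.13, -29,34,0,-0.13, -32,30,0,-0.13, -36,25,0,-0.14, -39.8,20.1,0,-0.13 | end [ 0.6063 -0.2694  0.17  ] 1.413
```

View pics/side7.png

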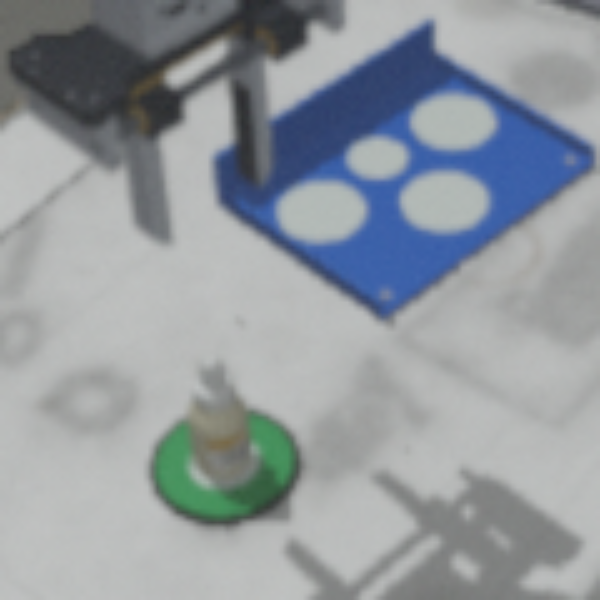

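View pics/top7.png

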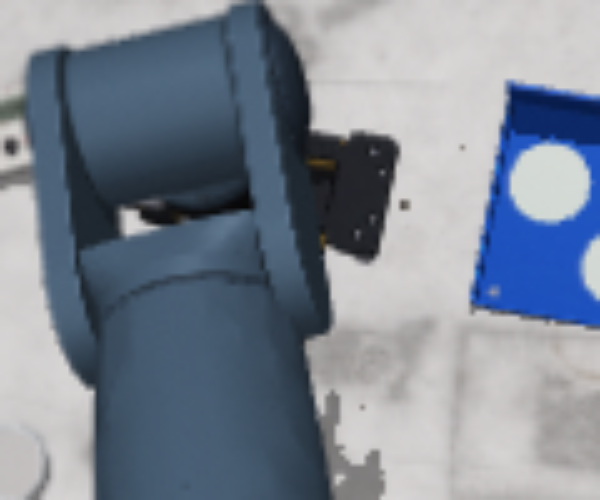

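Call:
carry_out:
  moves: [15,42,0,-0.13,9,43,0,-0.13,3,44,0,-0.13,-2,44,0,-0.13,-8,44,0,-0.13,-14,42,0,-0.13,-19,40,0,-0.13,-24,37,0,-0.13]
  hand: -0.7

```text
t: 36.65
position: [0.5733, -0.097, 0.1695]
tcp_rot: [0.903, 0.429, -0.0, -0.001]
ft_force: [-0.7, 0.6, 0.5]
finger_gap: 0.0797
```

```bash
python3 -c "
from pl import *
did(15, 42, 0, -0.13, 9, 43, 0, -0.13, 3, 44, 0, -0.13, -2, 44, 0, -0.13, -8, 44, 0, -0.13, -14, 42, 0, -0.13, -19, 40, 0, -0.13, -24, 37, 0, -0.13)
plan((.6063,-.2694,.17,1.413,5),(None,None,.0525,None,6))
import cv2
for n,(x,y,w,h) in {'side':(160,160,120,120),'top':(130,140,120,100)}.items():
    a=snapshot(n)
    cv2.imwrite('pics/%s8.png'%n,cv2.resize(a[y:y+h,x:x+w,::-1],None,fx=5,fy=5))
"
```

```text
t 36.65 cmd [ 0.5742 -0.0954  0.17  ] 0.883 meas-cmd mm [-0.8 -1.6 -0.5] yaw 0.004 gap 0.0797 F [-0.7  0.6  0.5] j [-0.36  0.12  1.77  0.    1.25  0.32] n 11
-23,27,0,-0.11, -26,24,0,-0.11, -28,22,0,-0.1, -30,19,0,-0.11, -31.8,14.6,0,-0.1, 0,0,20,0, 0,0,19,0, 0,0,20,0, 0,0,19,0, 0,0,20,0, 0,0,19.5,0 | end [ 0.6063 -0.2694  0.0525] 1.413
```

View pics/top8.png

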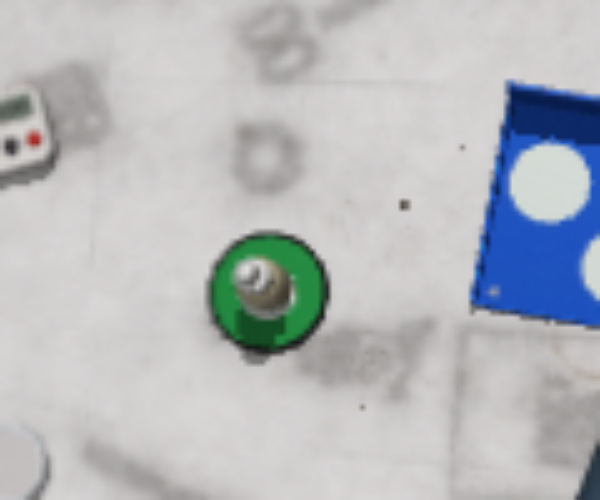

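Call:
carry_out:
  moves: [-23,27,0,-0.11,-26,24,0,-0.11,-28,22,0,-0.1,-30,19,0,-0.11,-32,15,0,-0.1,0,0,0,0,0,0,20,0,0,0,25,0]

```text
t: 37.75
position: [0.606, -0.2682, 0.1239]
tcp_rot: [0.761, 0.649, 0.0, -0.0]
ft_force: [0.3, 0.4, 0.4]
finger_gap: 0.0801
```

```bash
python3 -c "
from pl import *
did(-23, 27, 0, -0.11, -26, 24, 0, -0.11, -28, 22, 0, -0.1, -30, 19, 0, -0.11, -32, 15, 0, -0.1,0,0,45,0)
plan((.6063,-.2694,.0525,1.413,5))"
```

```text
t 37.75 cmd [ 0.6066 -0.2697  0.125 ] 1.413 meas-cmd mm [-0.6  1.5 -1.1] yaw 0.0 gap 0.0801 F [0.3 0.4 0.4] j [-0.59  0.35  1.58  0.    1.21 -0.43] n 5
0,0,14,0, 0,0,15,0, 0,0,14,0, 0,0,15,0, 0.3,-0.4,14.5,0 | end [ 0.6063 -0.2694  0.0525] 1.413
```

Call:
carry_out:
  moves: [0.3,-0.4,20,0,0,0,25,0,0,0,17.5,0,0,0,10,0,0,0,0,0,0,0,0,0,0,0,0,0,0,0,0,0]

```text
t: 38.75
position: [0.6063, -0.27, 0.0536]
tcp_rot: [0.761, 0.649, 0.0, 0.001]
ft_force: [-0.3, -0.7, 0.3]
finger_gap: 0.0799
```

Call:
carry_out:
  moves: [0,0,0,0,0,0,0,0,0,0,0,0,0,0,0,0,0,0,0,0,0,0,0,0,0,0,0,0,0,0,0,0]
  hand: 1

```text
t: 39.75
position: [0.6059, -0.2697, 0.053]
tcp_rot: [0.761, 0.649, 0.0, 0.0]
ft_force: [0.1, -1.1, -0.2]
finger_gap: 0.0598
```

Call:
carry_out:
  moves: [0,0,-10,0,0,0,-25,0,0,0,-30,0,0,0,-30,0,0,0,-25,0,0,0,0,0,0,0,0,0,0,0,0,0]

```text
t: 40.75
position: [0.6051, -0.2692, 0.1711]
tcp_rot: [0.761, 0.649, -0.0, -0.001]
ft_force: [0.0, 0.5, -0.4]
finger_gap: 0.0596
```

```bash
python3 -c "
from pl import *
did(.3,-.4,72.5,0);did(0,0,-120,0)
plan((.5681,.0820,.1725,None,10),(None,None,.0545,None,6))"
```

```text
t 40.75 cmd [ 0.6063 -0.2694  0.1725] 1.413 meas-cmd mm [-1.2  0.1 -1.4] yaw -0.0 gap 0.0596 F [ 0.   0.5 -0.4] j [-0.59  0.3   1.55 -0.    1.29 -0.43] n 16
34,-9,0,0, 34,-9,0,0, 34,-9,0,0, 34,-9,0,0, 34,-9,0,0, 34,-10,0,0, 34,-9,0,0, 34,-10,0,0, 34,-9,0,0, 35,-10,0,0, 0,0,20,0, 0,0,20,0, 0,0,19,0, 0,0,20,0, 0,0,19,0, 0,0,20,0 | end [0.5681 0.082  0.0545] 1.413
```

Call:
carry_out:
  moves: [20,-5,0,0,34,-9,0,0,40,-11,0,0,40,-11,0,0,40,-11,0,0,40,-11,0,0,40,-11,0,0,40,-11,0,0]

```text
t: 41.75
position: [0.572, 0.0357, 0.1725]
tcp_rot: [0.76, 0.649, -0.0, -0.0]
ft_force: [1.4, -0.6, -1.1]
finger_gap: 0.0603
```

```bash
python3 -c "
from pl import *
did(20, -5, 0, 0, 34, -9, 0, 0, 40, -11, 0, 0, 40, -11, 0, 0, 40, -11, 0, 0, 40, -11, 0, 0, 40, -11, 0, 0, 40, -11, 0, 0)
plan((.5681,.0820,.1725,None,2),(None,None,.0545,None,6))"
```

```text
t 41.75 cmd [0.5735 0.0336 0.1725] 1.413 meas-cmd mm [-1.5  2.1 -0. ] yaw 0.001 gap 0.0603 F [ 1.4 -0.6 -1.1] j [-0.14  0.1   1.79  0.    1.26  0.02] n 8
23,-6,0,0, 24,-7,0,0, 0,0,20,0, 0,0,20,0, 0,0,19,0, 0,0,20,0, 0,0,19,0, 0,0,20,0 | end [0.5681 0.082  0.0545] 1.413
```

Call:
carry_out:
  moves: [27,-7,0,0,20,-6,0,0,0,0,20,0,0,0,30,0,0,0,30,0,0,0,22,0,0,0,8,0,0,0,5,0]

```text
t: 42.75
position: [0.5676, 0.0811, 0.0573]
tcp_rot: [0.761, 0.649, -0.0, -0.0]
ft_force: [0.2, -0.4, -0.6]
finger_gap: 0.0597
```

Call:
carry_out:
  moves: [0,0,2,0,0,0,1,0,0,0,0,0,0,0,0,0,0,0,0,0,0,0,0,0,0,0,0,0,0,0,0,0]

```text
t: 43.75
position: [0.5678, 0.0817, 0.055]
tcp_rot: [0.761, 0.649, 0.0, 0.0]
ft_force: [1.3, 0.6, -1.1]
finger_gap: 0.06
```

```bash
python3 -c "
from pl import *
did(47,-13,115,0);did(0,0,3,0)
plan((.5681,.0820,.0545,None,1))"
```

```text
t 43.75 cmd [0.5681 0.082  0.0545] 1.413 meas-cmd mm [-0.3 -0.4  0.5] yaw -0.0 gap 0.06 F [ 1.3  0.6 -1.1] j [-0.05  0.25  1.85  0.    1.04  0.1 ] n 1
0,0,0,0 | end [0.5681 0.082  0.0545] 1.413
```

Call:
carry_out:
  moves: [0,0,0.5,0,0,0,0,0,0,0,0,0,0,0,0,0,0,0,0,0,0,0,0,0,0,0,0,0,0,0,0,0]
  hand: -0.7

```text
t: 44.75
position: [0.5677, 0.0817, 0.0545]
tcp_rot: [0.761, 0.649, -0.0, -0.0]
ft_force: [-0.5, 0.6, 0.3]
finger_gap: 0.08
```

Call:
carry_out:
  moves: [0,0,-10,0,0,0,-20,0,0,0,-28,0,0,0,-30,0,0,0,-28,0,-20,5,0,0,-30,4,0,0,-40,3,0,0]

```text
t: 45.75
position: [0.5647, -0.0107, 0.1696]
tcp_rot: [0.76, 0.649, -0.0, -0.0]
ft_force: [0.9, -0.6, 0.2]
finger_gap: 0.08
```

```bash
python3 -c "
from pl import *
did(0,0,-115.5,0,-90,12,0,0)
plan((.5220,-.2773,.17,None,7),(None,None,.0275,None,6))
import cv2
for n,(x,y,w,h) in {'side':(190,110,140,120)}.items():
    a=snapshot(n)
    cv2.imwrite('pics/%s9.png'%n,cv2.resize(a[y:y+h,x:x+w,::-1],None,fx=5,fy=5))
"
```

```text
t 45.75 cmd [ 0.5658 -0.0087  0.17  ] 1.413 meas-cmd mm [-1.  -2.  -0.4] yaw 0.001 gap 0.08 F [ 0.9 -0.6  0.2] j [-0.22  0.08  1.81 -0.    1.25 -0.06] n 13
-39,0,0,0, -39,0,0,0, -39,0,0,0, -39,0,0,0, -39,0,0,0, -39,0,0,0, -38.1,-1,0,0, 0,0,24,0, 0,0,24,0, 0,0,24,0, 0,0,23,0, 0,0,24,0, 0,0,23.5,0 | end [ 0.522  -0.2773  0.0275] 1.413
```

View pics/side9.png

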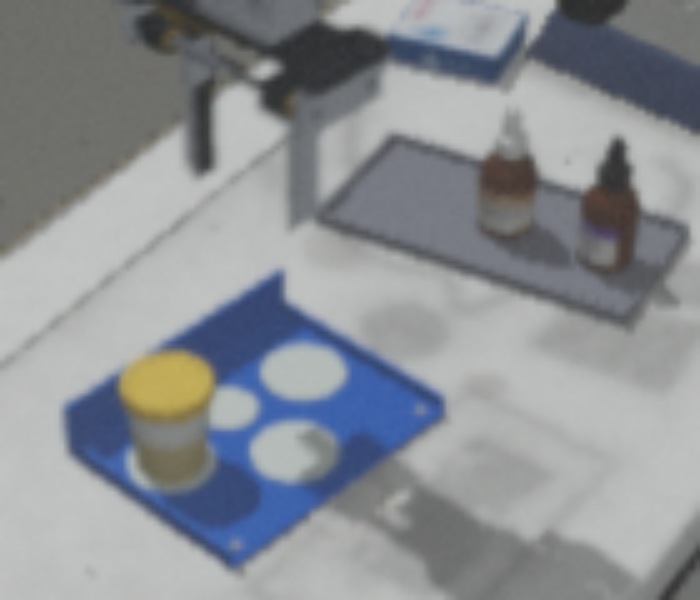

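Cup is upright on its mark (crop (170,440)). Next, iodine.

Call:
carry_out:
  moves: [-39,0,0,0,-39,0,0,0,-39,0,0,0,-39,0,0,0,-39,0,0,0,-39,0,0,0,-38.1,-1,0,0,0,0,10,0]
  hand: -0.4

```text
t: 46.8
position: [0.5207, -0.2807, 0.1602]
tcp_rot: [0.762, 0.647, -0.0, 0.0]
ft_force: [-0.4, 0.8, -0.2]
finger_gap: 0.0659
```

Call:
carry_out:
  moves: [0,0,20,0,0,0,30,0,0,0,32,0,0,0,30,0,0,0,20.5,0,0,0,0,0,0,0,0,0,0,0,0,0]

```text
t: 47.8
position: [0.5225, -0.2783, 0.0294]
tcp_rot: [0.761, 0.649, 0.0, 0.001]
ft_force: [-0.5, 0.2, -0.5]
finger_gap: 0.0657
```

Call:
carry_out:
  moves: [0,0,0,0,0,0,0,0,0,0,0,0,0,0,0,0,0,0,0,0,0,0,0,0,0,0,0,0,0,0,0,0]
  hand: 1

```text
t: 48.8
position: [0.5218, -0.2778, 0.0282]
tcp_rot: [0.761, 0.649, 0.0, 0.0]
ft_force: [-0.7, -0.3, 3.8]
finger_gap: 0.0426
```

Call:
carry_out:
  moves: [0,0,-15,0,0,0,-30,0,0,0,-35,0,0,0,-35,0,0,0,-21.5,0,0,0,0,0,0,0,0,0,0,0,0,0]

```text
t: 49.8
position: [0.5208, -0.277, 0.1628]
tcp_rot: [0.761, 0.649, -0.0, -0.001]
ft_force: [-0.5, 0.0, -1.6]
finger_gap: 0.043
```

```bash
python3 -c "
from pl import *
did(-272.1,-1,10,0);did(0,0,132.5,0);print(state());did(0,0,-136.5,0)
plan((.5479,-.0444,.164,None,8),(None,None,.0295,None,6))"
```

```text
(array([ 0.52196543, -0.27729106,  0.0275    ]), np.float64(1.4128451010185845))
t 49.80 cmd [ 0.522  -0.2773  0.164 ] 1.413 meas-cmd mm [-1.1  0.3 -1.2] yaw -0.0 gap 0.043 F [-0.5  0.  -1.6] j [-0.68  0.15  1.75  0.    1.25 -0.52] n 14
29,-1,0,0, 29,-1,0,0, 29,-2,0,0, 29,-1,0,0, 30,-2,0,0, 29,-1,0,0, 30,-2,0,0, 29.1,-1,0,0, 0,0,22,0, 0,0,22,0, 0,0,23,0, 0,0,22,0, 0,0,23,0, 0,0,22.5,0 | end [ 0.5479 -0.0444  0.0295] 1.413
```

Call:
carry_out:
  moves: [20,-1,0,0,32,-1,0,0,33,-2,0,0,33,-1,0,0,33,-2,0,0,33,-1,0,0,30,-2,0,0,20.1,-1,0,0]

```text
t: 50.8
position: [0.5471, -0.0425, 0.164]
tcp_rot: [0.76, 0.65, -0.0, -0.0]
ft_force: [0.7, -0.7, -0.7]
finger_gap: 0.0429
```

Call:
carry_out:
  moves: [0,0,0,0,0,0,20,0,0,0,30,0,0,0,30,0,0,0,28,0,0,0,14,0,0,0,8,0,0,0,4,0]

```text
t: 51.8
position: [0.5481, -0.0451, 0.0308]
tcp_rot: [0.761, 0.649, 0.0, 0.0]
ft_force: [-0.2, -0.1, -0.8]
finger_gap: 0.0429
```

```bash
python3 -c "
from pl import *
did(234.1,-11,0,0);did(0,0,134,0)
plan((.5479,-.0444,.029,None,1))"
```

```text
t 51.80 cmd [ 0.5479 -0.0444  0.03  ] 1.413 meas-cmd mm [ 0.1 -0.7  0.8] yaw -0.0 gap 0.0429 F [-0.2 -0.1 -0.8] j [-0.29  0.24  1.91 -0.    0.98 -0.13] n 1
0,0,1,0 | end [ 0.5479 -0.0444  0.029 ] 1.413
```

Call:
carry_out:
  moves: [0,0,1,0,0,0,0,0,0,0,0,0,0,0,0,0,0,0,0,0,0,0,0,0,0,0,0,0,0,0,0,0]

```text
t: 52.8
position: [0.5482, -0.0449, 0.0302]
tcp_rot: [0.761, 0.649, 0.0, 0.001]
ft_force: [-0.8, 0.3, 5.6]
finger_gap: 0.0429
```

Call:
carry_out:
  moves: [0,0,0,0,0,0,0,0,0,0,0,0,0,0,0,0,0,0,0,0,0,0,0,0,0,0,0,0,0,0,0,0]
  hand: -0.4

```text
t: 53.8
position: [0.5476, -0.0447, 0.0295]
tcp_rot: [0.761, 0.649, 0.0, 0.0]
ft_force: [0.3, 0.5, 0.7]
finger_gap: 0.0655
```

Call:
carry_out:
  moves: [0,0,-15,0,0,0,-30,0,0,0,-35,0,0,0,-35,0,0,0,-26,0,0,0,0,0,0,0,0,0,0,0,0,0]

```text
t: 54.8
position: [0.5466, -0.0445, 0.1689]
tcp_rot: [0.761, 0.649, -0.001, -0.001]
ft_force: [-0.5, -0.2, -0.1]
finger_gap: 0.066
```

```bash
python3 -c "
from pl import *
did(0,0,1,0);did(0,0,-141,0)
plan((.4379,-.2834,.17,-.157,11),(None,None,.0275,None,6))"
```

```text
t 54.80 cmd [ 0.5479 -0.0444  0.17  ] 1.413 meas-cmd mm [-1.3 -0.1 -1.1] yaw -0.0 gap 0.066 F [-0.5 -0.2 -0.1] j [-0.29  0.05  1.85 -0.    1.25 -0.13] n 17
-23,-6,0,0.14, -24,-3,0,0.14, -24,0,0,0.14, -24,3,0,0.14, -23,7,0,0.14, -22,10,0,0.14, -20,13,0,0.15, -18,16,0,0.14, -16,18,0,0.15, -13,20,0,0.14, -9.5,20.9,0,0.15, 0,0,24,0, 0,0,24,0, 0,0,24,0, 0,0,23,0, 0,0,24,0, 0,0,23.5,0 | end [ 0.4379 -0.2834  0.0275] -0.157
```

Call:
carry_out:
  moves: [-23,-6,0,0.14,-24,-3,0,0.14,-24,0,0,0.14,-24,3,0,0.14,-23,7,0,0.14,-22,10,0,0.14,-20,13,0,0.15,-18,16,0,0.14]

```text
t: 55.8
position: [0.4668, -0.2199, 0.1692]
tcp_rot: [0.99, 0.139, -0.001, -0.001]
ft_force: [-0.3, -0.1, -0.6]
finger_gap: 0.0654
```

Call:
carry_out:
  moves: [-16,18,0,0.15,-13,20,0,0.14,-9.5,20.9,0,0.15,0,0,0,0,0,0,10,0,0,0,20,0,0,0,30,0,0,0,30,0]

```text
t: 56.8
position: [0.4376, -0.2825, 0.0788]
tcp_rot: [0.997, -0.077, -0.0, -0.0]
ft_force: [0.2, 0.2, -0.4]
finger_gap: 0.0655
```

```bash
python3 -c "
from pl import *
did(-23, -6, 0, 0.14, -24, -3, 0, 0.14, -24, 0, 0, 0.14, -24, 3, 0, 0.14, -23, 7, 0, 0.14, -22, 10, 0, 0.14, -20, 13, 0, 0.15, -18, 16, 0, 0.14)
did(-16, 18, 0, 0.15, -13, 20, 0, 0.14, -9.5, 20.9, 0, 0.15,0,0,90,0)
plan((.4379,-.2834,.0275,-.157,4))"
```

```text
t 56.80 cmd [ 0.4379 -0.2834  0.08  ] -0.157 meas-cmd mm [-0.3  1.  -1.2] yaw 0.003 gap 0.0655 F [ 0.2  0.2 -0.4] j [-0.79  0.1   1.97  0.    1.07  0.93] n 4
0,0,13,0, 0,0,13,0, 0,0,13,0, 0,0,13.5,0 | end [ 0.4379 -0.2834  0.0275] -0.157
```

Call:
carry_out:
  moves: [0,0,20,0,0,0,22,0,0,0,10.5,0,0,0,0,0,0,0,0,0,0,0,0,0,0,0,0,0,0,0,0,0]

```text
t: 57.8
position: [0.4376, -0.284, 0.0282]
tcp_rot: [0.997, -0.079, 0.0, 0.0]
ft_force: [0.6, 0.1, -0.0]
finger_gap: 0.0655
```

Call:
carry_out:
  moves: [0,0,0,0,0,0,0,0,0,0,0,0,0,0,0,0,0,0,0,0,0,0,0,0,0,0,0,0,0,0,0,0]
  hand: 1

```text
t: 58.8
position: [0.4375, -0.2837, 0.0279]
tcp_rot: [0.997, -0.079, -0.0, -0.0]
ft_force: [-0.7, 0.9, -0.1]
finger_gap: 0.0434
```

Call:
carry_out:
  moves: [0,0,-15,0,0,0,-30,0,0,0,-35,0,0,0,-35,0,0,0,-21.5,0,0,0,0,0,0,0,0,0,0,0,0,0]

```text
t: 59.8
position: [0.4369, -0.2832, 0.1631]
tcp_rot: [0.997, -0.079, -0.001, -0.001]
ft_force: [0.1, -0.0, -1.2]
finger_gap: 0.0434
```

```bash
python3 -c "
from pl import *
did(0,0,52.5,0);did(0,0,-136.5,0)
plan((.5051,.0258,.164,None,8),(None,None,.029,None,6))"
```

```text
t 59.80 cmd [ 0.4379 -0.2834  0.164 ] -0.157 meas-cmd mm [-1.   0.3 -0.9] yaw -0.0 gap 0.0434 F [ 0.1 -0.  -1.2] j [-0.79 -0.01  1.92  0.    1.24  0.93] n 14
2,-39,0,0, 2,-40,0,0, 2,-39,0,0, 2,-40,0,0, 2,-39,0,0, 3,-40,0,0, 2,-39,0,0, 3,-39.9,0,0, 0,0,22,0, 0,0,23,0, 0,0,22,0, 0,0,23,0, 0,0,22,0, 0,0,23,0 | end [0.5051 0.0258 0.029 ] -0.157
```

Call:
carry_out:
  moves: [2,-25,0,0,2,-44,0,0,2,-45,0,0,2,-46,0,0,2,-45,0,0,3,-46,0,0,2,-40,0,0,3,-24.9,0,0]

```text
t: 60.8
position: [0.5042, 0.0273, 0.1633]
tcp_rot: [0.997, -0.078, -0.001, -0.0]
ft_force: [-0.2, -0.3, -0.7]
finger_gap: 0.0431
```

Call:
carry_out:
  moves: [0,0,0,0,0,0,20,0,0,0,30,0,0,0,30,0,0,0,28,0,0,0,14,0,0,0,8,0,0,0,4,0]

```text
t: 61.8
position: [0.5052, 0.0251, 0.0307]
tcp_rot: [0.997, -0.079, 0.0, 0.0]
ft_force: [0.1, 0.2, -0.8]
finger_gap: 0.0433
```

Call:
carry_out:
  moves: [0,0,1,0,0,0,0,0,0,0,0,0,0,0,0,0,0,0,0,0,0,0,0,0,0,0,0,0,0,0,0,0]

```text
t: 62.8
position: [0.5052, 0.0254, 0.0298]
tcp_rot: [0.997, -0.079, 0.0, -0.0]
ft_force: [-0.3, 0.0, 3.6]
finger_gap: 0.0431
```

```bash
python3 -c "
from pl import *
did(18,-315.9,0,0);did(0,0,135,0)
plan((.5051,.0258,.029,None,1))"
```

```text
t 62.80 cmd [0.5051 0.0258 0.029 ] -0.157 meas-cmd mm [ 0.  -0.4  0.8] yaw -0.0 gap 0.0431 F [-0.3  0.   3.6] j [-0.17  0.15  2.03  0.    0.96  1.55] n 1
0,0,0,0 | end [0.5051 0.0258 0.029 ] -0.157
```

Release, retreat up and away towards −y.

Call:
carry_out:
  moves: [0,0,0,0,0,0,0,0,0,0,0,0,0,0,0,0,0,0,0,0,0,0,0,0,0,0,0,0,0,0,0,0]
  hand: -0.45

```text
t: 63.8
position: [0.5048, 0.0254, 0.0295]
tcp_rot: [0.997, -0.079, 0.0, -0.0]
ft_force: [0.0, -0.7, 0.6]
finger_gap: 0.0685
```

Call:
carry_out:
  moves: [0,0,-15,0,0,0,-30,0,0,0,-35,0,0,0,-35,0,0,0,-35,0,0,0,-15,0,0,20,0,0,0,40,0,0]

```text
t: 64.8
position: [0.495, -0.0337, 0.1944]
tcp_rot: [0.997, -0.077, -0.0, -0.0]
ft_force: [0.7, 0.8, -0.0]
finger_gap: 0.0681
```

Call:
carry_out:
  moves: [0,45,0,0,0,45,0,0,0,45,0,0,0,45,0,0,-20,30,0,0,-20,20,0,0,0,0,0,0,0,0,0,0]

```text
t: 65.8
position: [0.4201, -0.2543, 0.1943]
tcp_rot: [0.997, -0.078, -0.0, -0.0]
ft_force: [0.2, 0.7, -0.1]
finger_gap: 0.0686
```

```bash
cat > fin.py <<'E'
from h import *
print(observe()['t'],observe()['position'])
for n,(x,y,w,h) in {'side':(170,140,150,120),'top':(100,135,200,110)}.items():
    a=snapshot(n); cv2.imwrite('pics/%sF.png'%n,a[:,:,::-1]); f=5 if n=='side' else 4
    cv2.imwrite('pics/%sFz.png'%n,cv2.resize(a[y:y+h,x:x+w,::-1],None,fx=f,fy=f))
a=cv2.imread('pics/top0.png');b=cv2.imread('pics/topF.png')
d=cv2.resize(np.hstack([a[150:215,215:295],b[150:215,215:295]]),None,fx=5,fy=5,interpolation=cv2.INTER_NEAREST);cv2.imwrite('pics/cmp.png',d)
# template shift per object, top & side
import itertools
for n,rs in {'top':{'cup':(230,160,249,186),'iod':(266,172,284,190),'vio':(246,183,262,203)},'side':{'cup':(211,178,235,210),'vio':(240,175,260,206),'iod':(243,158,262,190)}}.items():
    A=cv2.imread(f'pics/{n}0.png');B=cv2.imread(f'pics/{n}F.png')
    for k,(x0,y0,x1,y1) in rs.items():
        t=A[y0:y1,x0:x1];s=B[y0-6:y1+6,x0-6:x1+6]
        u=lambda i:cv2.resize(i,None,fx=4,fy=4,interpolation=cv2.INTER_LINEAR)
        r=cv2.matchTemplate(u(s),u(t),cv2.TM_CCOEFF_NORMED);_,m,_,l=cv2.minMaxLoc(r);print(n,k,'shift px',(l[0]/4-6,l[1]/4-6),round(m,3))
E
python3 fin.py
```

```text
65.8 [ 0.4200658  -0.25429023  0.19426334]
top cup shift px (0.0, 0.0) 0.997
top iod shift px (0.0, 0.25) 0.986
top vio shift px (0.5, 0.25) 0.918
side cup shift px (-0.25, 0.0) 0.927
side vio shift px (0.5, -0.25) 0.956
side iod shift px (0.25, 0.0) 0.997
```

View pics/sideFz.png

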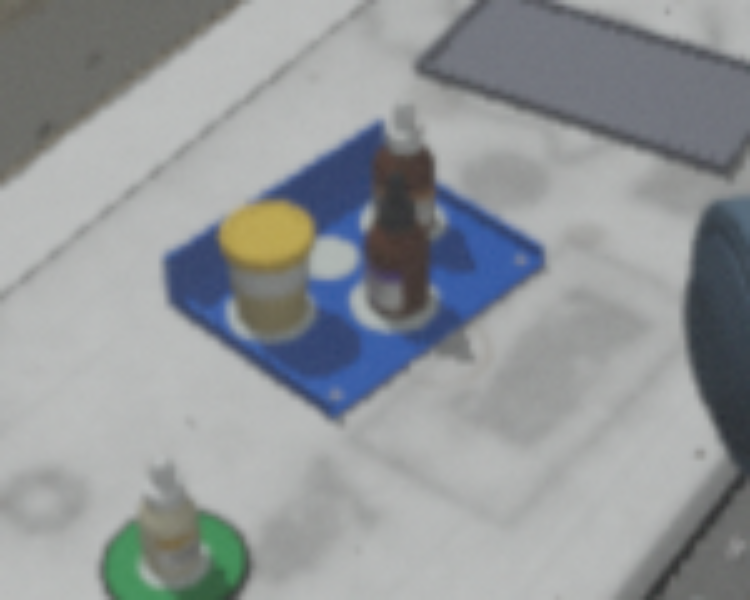

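View pics/topFz.png

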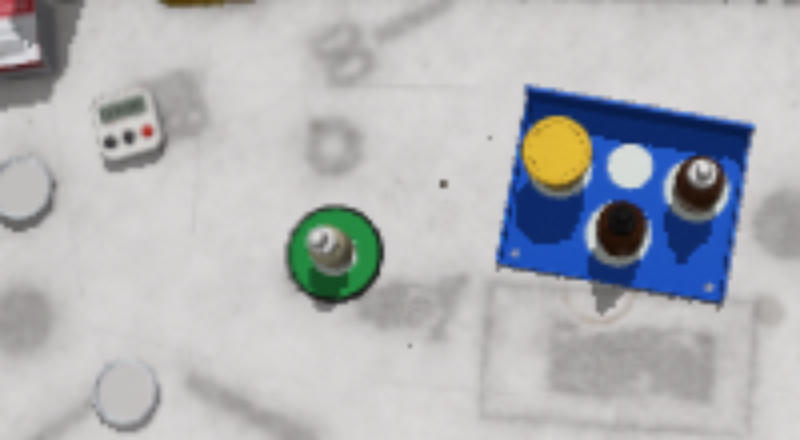

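View pics/cmp.png

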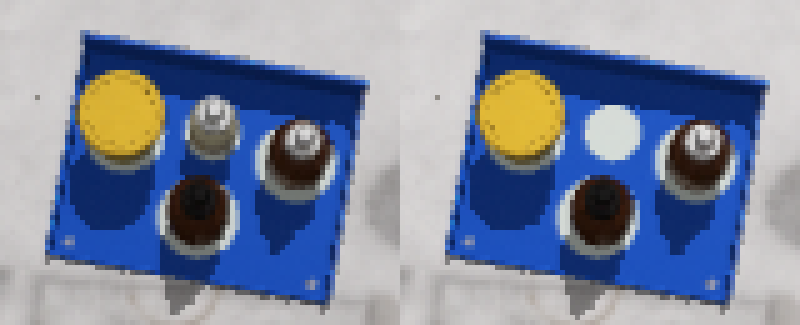

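Run:
```python
from h import *
a=cv2.imread('pics/top0.png').astype(int);b=cv2.imread('pics/topF.png').astype(int)
for k,(x0,y0,x1,y1) in {'timer':(120,152,146,180),'dish':(120,222,144,246),'counter':(376,234,400,258)}.items(): print(k,np.abs(a-b)[y0:y1,x0:x1].mean().round(1))
print(observe()['ft_force']); print(job_done())
```

```text
timer 6.0
dish 6.4
counter 16.7
[0.0050452  0.31048409 0.55886589]
the job is handed in; nothing more can be done
None
```

```bash
python3 -c "
import cv2,numpy as np
a=cv2.imread('pics/top0.png');b=cv2.imread('pics/topF.png')
cv2.imwrite('pics/c.png',cv2.resize(np.hstack([a[215:265,350:420],b[215:265,350:420]]),None,fx=5,fy=5))"
```

```text
(no output)
```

View pics/c.png

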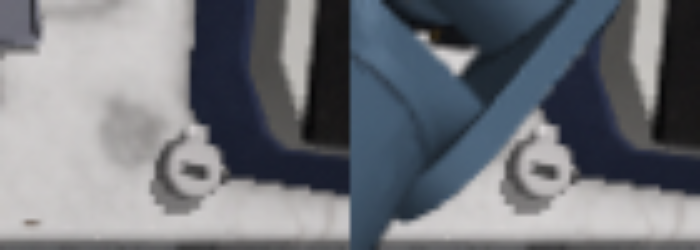

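I did the task in the order asked and handed it in at about 66 s. The violet bottle, iodine bottle and cup went into the tray, then the oil bottle onto the white spot. After that I put the cup, iodine and violet back on their starting marks.

**Returned items:** in the last top and side pictures all three stand upright on their marks. Compared with the start pictures, the cup and iodine are within 0.25 px. Violet is off by up to 0.5 px in both views, roughly 1.5 mm. That probably comes from the gripper centring it on the first grasp, and I left it as it was.

**Oil bottle:** it stands upright on the white spot and looks centred in both views. I judged this by eye and did not measure it.

**Bystanders:** the timer, dish and counter show no visible shift. The automatic picture difference was higher for the counter (16.7, against about 6 for the other two). A close-up showed the arm covering part of that area, with the counter in the same place.

**Forces:** the wrist readings I saw stayed below about 6 N, and the arm was touching nothing at hand-in.

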